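# Reload the microscope's filter magazine and hang up the light shield

### The arm

A 6-joint arm with a two-finger parallel gripper is mounted at the origin on the work surface. World frame = base frame: x ahead of the robot, y to its left, z up, the work surface at z = 0. Lengths are in mm, angles in rad, forces in N, time in s.
With the tool pointing down it reaches from about 350 to 775 mm from the base axis. Payload 7.3 kg.
Tool frame: the origin (TCP) lies at the very end of the fingers, on their centre line; the grasp point (between the pads) lies 19 mm behind it; z points along the fingers, y is the line along which they close (so a half turn about z gives the same grasp; the last joint's range is limited). The gripper opens to 92 mm and grips with 3 to 60 N. Pads are 19 mm wide; open, the fingers measure 130 mm over their backs; the gripper's body (75 mm by 190 mm) begins 47 mm behind the grasp point.
Start: joints at [1.141, 0.342, 1.524, -0, 1.275, -0.146], TCP at [146.988, 504.023, 226.741] pointing down, gripper open.
Joint ranges: [-2.53, 2.53], [-0.77, 2.02], [0.04, 2.7], [-1, 4.14], [0.28, 2.66], [-3.11, 3.11]. Speed limits (rad/s): [2.57, 2.57, 3.14, 3.14, 3.14, 3.14].

### API

Orientations are given as [roll, pitch, yaw] about the fixed x, y, z axes, in that order (R = Rz(yaw) Ry(pitch) Rx(roll)).
In Python, from plant import bot gives the robot as it stands.
- The arm moves only by the tool jog_arm, never from a script. Its argument "targets" is a list of rows, each an object with "xyz": the shift along the tool's x, y, z as a fraction of full scale, a list of three; "spin": the turn about the tool's z as a fraction of full scale. In form: [{"xyz": [x, y, z], "spin": spin}, ...]. A call has exactly 10 rows; each row shifts and turns the commanded pose from where the row before left it, along the tool's axes as they then stand; what a row does not reach is not made up. Full scale, the value 1, is 80 mm for a shift and 0.1 rad for a turn. A row lasts 1/8 s, in which the tool goes at most 62.5 mm and 10.7 degrees, less where a joint would pass 70% of its speed; a pose out of reach is approached as far as the arm can. A call with a number of a shift or a turn outside -1 to 1 is refused whole. A call with a gripper value outside its range is refused whole. "gripper" is the opening in per cent of the stroke, from 0 (shut) to 100 (fully open), set as the call begins (left out, the last holds). The fingers move at their own pace and stop on an object; the grip force is fixed at half the most. Time passes only in rows, so rows that do not move let the fingers close, or fill a call up. It gives the time, the measured TCP pose, the force, the opening and the grip force at its end, in the units of the state.
- bot.get_obs(): the state, without advancing time (a new reading comes with each control period).
- bot.capture(name): name is "scene" or "side" or "wrist"; returns the picture (420x560x3 uint8, blue, green, red); there is no depth.
- bot.get_calibration(name): a dict with "vfov" (degrees; the focal length in pixels is half the picture's height over the tangent of half this angle, whatever the lens; pixels are square), "cx", "cy" (the principal point, pixels), "eye" and "rotation" of the camera in the world. Camera axes: x right, y down, z forward; pixel columns grow to the right and rows downward; lengths in mm; the calibration is good to about 2 mm. A picture is of the moment at which its call begins: read the wrist's pose just before it. get_calibration takes no time and is no camera call; for the wrist camera it gives the pose at the moment of the call.
- bot.close_job(): hands the job in; it is judged then, once.
The state is a dict: "time": time; "joint_positions": joint angles; "dq": joint speeds; "tau": joint torques, N m; "tool_pos": TCP position; "tcp_rot": TCP orientation; "contact_force": force on the tool from outside, world axes, zero at the start; "moment": the same for the moment, N m; "grip_width": finger opening in mm; "finger_force": force on a finger pad.
Only numpy, scipy, OpenCV 4.12 (cv2) and the standard library are available. Lean on these libraries where they do the work, as an engineer would, in place of code of your own. Each camera call takes 0.05 s, during which the arm holds its last target. There are 200 camera calls.

### The job

Slide the filter magazine's retaining gate fully open, take out every plain blank and stand it upright in the steel tray, and set every filter cassette from the bench right down into a slot of its own. With all of them in, slide the gate back fully home over the cassettes, and only then drape the amber light shield over the bar so that it hangs freely with one leg on each side. Leave everything else on the bench where it is.

Things in the scene. Friction and masses are not known exactly. Their poses are not given: they have to be found in the camera images.
- cassette0: filter cassette: black block 80 (x) x 36 (y) x 45 (z) mm, round glass window in each long side; centred on top an upright flat grip tab 26 (x) x 14 (y) mm, from 45 to 79 mm above the underside; 0.15 kg; stands upright on the bench at the start; origin: centre of its underside, z up; same after a half turn. Two or three are there; an absent one is None
- cassette1: filter cassette: black block 80 (x) x 36 (y) x 45 (z) mm, round glass window in each long side; centred on top an upright flat grip tab 26 (x) x 14 (y) mm, from 45 to 79 mm above the underside; 0.15 kg; stands upright on the bench at the start; origin: centre of its underside, z up; same after a half turn. Two or three are there; an absent one is None
- cassette2: filter cassette: black block 80 (x) x 36 (y) x 45 (z) mm, round glass window in each long side; centred on top an upright flat grip tab 26 (x) x 14 (y) mm, from 45 to 79 mm above the underside; 0.15 kg; stands upright on the bench at the start; origin: centre of its underside, z up; same after a half turn. Two or three are there; an absent one is None
- blank0: blank: plain grey block 80 (x) x 36 (y) x 45 (z) mm, no window; centred on top an upright round grip stub 16 mm in diameter, from 45 to 79 mm above the underside; 0.12 kg; origin: centre of its underside. One or two blanks are there, each standing in a slot under the gate at the start; absent ones are None
- blank1: blank: plain grey block 80 (x) x 36 (y) x 45 (z) mm, no window; centred on top an upright round grip stub 16 mm in diameter, from 45 to 79 mm above the underside; 0.12 kg; origin: centre of its underside. One or two blanks are there, each standing in a slot under the gate at the start; absent ones are None
- blank2: blank: plain grey block 80 (x) x 36 (y) x 45 (z) mm, no window; centred on top an upright round grip stub 16 mm in diameter, from 45 to 79 mm above the underside; 0.12 kg; origin: centre of its underside. One or two blanks are there, each standing in a slot under the gate at the start; absent ones are None
- magazine: fixed aluminium rack 110 (x) x 222 (y) mm with three slots along its y, 66 mm apart, open at the top, each 86 (x) x 42 (y) mm (3 mm play each side of a cassette); walls 42 mm tall, bevelled at the top. In a slot a block's top is 55 mm and its tab top 89 mm above the bench. Origin under its centre on the bench; x points away from the robot, the way the gate opens
- gate (a joint): retaining gate: steel bar 28 (x) x 226 (y) x 8 mm across all slots, 58 to 66 mm above the bench, sliding along the magazine's x. 0 = fully home, covering the last 18 mm of each cassette; 0.05 m = fully open, clear of the slots. Stays where left; 2 N friction; starts up to 10 mm open. A cassette not right down stops it
- gate_grip (a point): on the gate's upright black grip tab, 30 (x) x 14 (y) mm, 66 to 100 mm above the bench, mid-gate; this point is 87 mm above the bench and 36 mm + the gate's opening along the magazine's x from its centre; axes as the magazine's
- slot0 (a point): centre of the floor of the slot at the magazine's -y end, 10 mm above the bench, axes as the magazine's; a seated block's origin is here, its x along the slot's x (either way round)
- slot1 (a point): centre of the floor of the slot in the middle, 10 mm above the bench, axes as the magazine's; a seated block's origin is here, its x along the slot's x (either way round)
- slot2 (a point): centre of the floor of the slot at the magazine's +y end, 10 mm above the bench, axes as the magazine's; a seated block's origin is here, its x along the slot's x (either way round)
- tray: low open steel tray, outside 140 (x) x 135 (y) x 25 (z) mm, walls 4 mm, floor 4 mm; origin at the centre of its underside; 0.7 kg, loose; holds two blanks side by side along y
- shield: amber light shield: rigid clear plate bent to an upside-down U, 38 mm across (x), 90 wide (y), 84 tall, 4 thick; gap between legs 30 mm, 80 deep; black grip fin 12 (x) x 50 (y) mm upright on top, 84 to 118 mm up; 0.16 kg; stands on its legs on the bench at the start; origin at the centre of its foot, between the legs; same after a half turn
- shield_crook (a point): middle of the underside of the shield's top, between the legs, 80 mm above the shield's origin, axes as the shield's; this rests on the bar when hung
- rail: bar stand: fixed steel bar 14 mm in diameter along its y, between two white uprights 148 mm tall, 194 mm apart inside, each on a small foot; origin on the bench under the bar's middle. Its y runs roughly along the world's x
- bar_mid (a point): middle of the bar's centre line, 133 mm above the bench (the bar's top is at 140 mm), axes as the rail's (y along the bar)
- petri: bystander: clear round dish, 90 mm across, 16 mm high
- flask: bystander: small amber bottle, 56 mm across, 100 mm high
- jar: bystander: glass jar, 60 mm across, 65 mm high
- beaker: bystander: open glass beaker, 68 mm across, 85 mm high
- slidebox: bystander: blue box 85 x 100 x 34 mm
- lensbox: bystander: cardboard box 60 x 60 x 50 mm
- brush: bystander: lens brush, 150 mm long, lying flat

How it is judged (in metres and radians):
On the way, in this order (a step that is already met when the one before it is completed fails the run):
1. the gate is slid open (at least 44 of its 50 mm) (value of joint gate above 0.044 m), for 0.2 s.
2. every blank stands in the tray and every cassette is right down in a slot (((x of cassette0 in the frame of slot0 between -0.007 and 0.007 m and y of cassette0 in the frame of slot0 between -0.006 and 0.006 m and z of cassette0 in the frame of slot0 below 0.003 m and angle between cassette0's own z axis and vertical below 0.08 rad) or (x of cassette0 in the frame of slot1 between -0.007 and 0.007 m and y of cassette0 in the frame of slot1 between -0.006 and 0.006 m and z of cassette0 in the frame of slot1 below 0.003 m and angle between cassette0's own z axis and vertical below 0.08 rad) or (x of cassette0 in the frame of slot2 between -0.007 and 0.007 m and y of cassette0 in the frame of slot2 between -0.006 and 0.006 m and z of cassette0 in the frame of slot2 below 0.003 m and angle between cassette0's own z axis and vertical below 0.08 rad)) and ((x of cassette1 in the frame of slot0 between -0.007 and 0.007 m and y of cassette1 in the frame of slot0 between -0.006 and 0.006 m and z of cassette1 in the frame of slot0 below 0.003 m and angle between cassette1's own z axis and vertical below 0.08 rad) or (x of cassette1 in the frame of slot1 between -0.007 and 0.007 m and y of cassette1 in the frame of slot1 between -0.006 and 0.006 m and z of cassette1 in the frame of slot1 below 0.003 m and angle between cassette1's own z axis and vertical below 0.08 rad) or (x of cassette1 in the frame of slot2 between -0.007 and 0.007 m and y of cassette1 in the frame of slot2 between -0.006 and 0.006 m and z of cassette1 in the frame of slot2 below 0.003 m and angle between cassette1's own z axis and vertical below 0.08 rad)) and ((x of cassette2 in the frame of slot0 between -0.007 and 0.007 m and y of cassette2 in the frame of slot0 between -0.006 and 0.006 m and z of cassette2 in the frame of slot0 below 0.003 m and angle between cassette2's own z axis and vertical below 0.08 rad) or (x of cassette2 in the frame of slot1 between -0.007 and 0.007 m and y of cassette2 in the frame of slot1 between -0.006 and 0.006 m and z of cassette2 in the frame of slot1 below 0.003 m and angle between cassette2's own z axis and vertical below 0.08 rad) or (x of cassette2 in the frame of slot2 between -0.007 and 0.007 m and y of cassette2 in the frame of slot2 between -0.006 and 0.006 m and z of cassette2 in the frame of slot2 below 0.003 m and angle between cassette2's own z axis and vertical below 0.08 rad)) and x of blank0 in the frame of tray between -0.05 and 0.05 m and y of blank0 in the frame of tray between -0.052 and 0.052 m and z of each of blank0, blank1, blank2 in the frame of tray below 0.01 m and angle between each of blank0, blank1, blank2's own z axis and vertical below 0.15 rad and linear speed of each of blank0, blank1, blank2 below 0.02 m/s and x of blank1 in the frame of tray between -0.05 and 0.05 m and y of blank1 in the frame of tray between -0.052 and 0.052 m and x of blank2 in the frame of tray between -0.05 and 0.05 m and y of blank2 in the frame of tray between -0.052 and 0.052 m), for 0.2 s.
3. the gate is slid home over the cassettes (within 5 mm) (all of step 2 and value of joint gate below 0.005 m), for 0.2 s.
4. the shield hangs over the bar (x of shield_crook in the frame of bar_mid between -0.014 and 0.014 m and y of shield_crook in the frame of bar_mid between -0.056 and 0.056 m and z of shield_crook in the frame of bar_mid between 0 and 0.014 m and angle between shield's own z axis and vertical below 0.3 rad and angle between the y axis of shield and the y axis of bar_mid, either way round below 0.3 rad and linear speed of shield below 0.03 m/s), for 0.2 s.
At the end, for the whole second after the job is handed in: Gate within 5 mm of home; each cassette in a slot, within 6 mm across, 7 mm along and 3 mm of its floor, upright; blanks upright on the tray floor; shield at rest on the bar between the uprights, bar between its legs, crook under 14 mm above the bar's centre line, tilted and turned under 0.3 rad (all of step 3 and all of step 4); the robot touches nothing.
It fails at once if a bystander is pushed more than 40 mm from its place (distance of any of petri, flask, jar, beaker, slidebox, lensbox, brush from where it was at the start of the episode above 0.04 m).
Of blank0, blank1, blank2 only 1 to 2 are there at a start; the rules pass over those that are not, and their reading is None.
Of cassette0, cassette1, cassette2 only 2 to 3 are there at a start; the rules pass over those that are not, and their reading is None.
At some moment in a run one of cassette0, cassette1, cassette2 may be knocked a few centimetres aside while the robot is not near it.
It also fails if it takes over 210 s, if anything falls off the work surface, if the arm or the gripper's body presses on something with over 40 N, if the wrist force passes 120 N, or if a joint passes its speed limit or range.

## Working session

There is one attempt and no reset: what is moved stays moved. The work goes in short steps, Python scripts to look and compute and a tool call to move; the robot and the scene stay as the last step left them, time stands still between calls to the robot, and variables do not carry over. Pictures are saved under pics/ and viewed, at most 16 in all, crops included, and the job is handed in when it is done.

Besides the shell and the picture viewer there is one more tool, called after ">>>" as name(argument=value, ...), one argument or row to a line, values as JSON. jog_arm: Moves the arm, as the interface text tells. Shift numbers are shares of 80 mm and turn numbers shares of 0.1 rad, none past 1 either way. Its arguments: {"type":"object","properties":{"targets":{"type":"array","items":{"type":"object","properties":{"xyz":{"type":"array","items":{"type":"number"}},"spin":{"type":"number"}}}},"gripper":{"type":"number"}},"required":["targets"]}

```bash
ls; mkdir -p pics; cat > h.py <<'E'
import numpy as np, cv2
from plant import bot
def ray(c,u,v):
    f=210/np.tan(np.radians(c['vfov'])/2)
    d=np.array(c['rotation'])@np.array([(u-c['cx'])/f,(v-c['cy'])/f,1.])
    return np.array(c['eye'],float),d/np.linalg.norm(d)
def onz(c,u,v,z):
    e,d=ray(c,u,v); return (e+d*(z-e[2])/d[2])[:2]
def proj(c,p):
    f=210/np.tan(np.radians(c['vfov'])/2)
    q=np.array(c['rotation']).T@(np.array(p,float)-np.array(c['eye']))
    return q[:2]/q[2]*f+[c['cx'],c['cy']]
E
python3 - <<'E'
from h import *
print(bot.get_obs())
for n in ['scene','side','wrist']:
    print(n,bot.get_calibration(n)); im=bot.capture(n); cv2.imwrite(f'pics/{n}0.png',im)
a=[cv2.resize(cv2.imread(f'pics/{n}0.png'),(800,600)) for n in ['scene','side']]
for n,i in zip('ab',a): cv2.imwrite(f'pics/{n}.png',i)
E
```

```text
pics
{'time': 0.0, 'joint_positions': array([ 1.14098401e+00,  3.42709360e-01,  1.52502077e+00,  8.71426038e-06,
        1.27540202e+00, -1.46029017e-01]), 'dq': array([-0.00031421, -0.00076161, -0.00078015,  0.00149495,  0.00166427,
        0.00084189]), 'tau': array([ 1.04576040e-03, -4.31242096e+01, -2.44219619e+01,  7.18409009e-02,
        5.60849416e-02, -1.40996613e-04]), 'tool_pos': array([146.8125355 , 503.62755275, 226.05059507]), 'tcp_rot': array([-3.14007076e+00, -2.32257048e-04,  2.85780663e+00]), 'contact_force': array([-0.14136656,  0.26620519,  0.02689618]), 'moment': array([ 0.06284194, -0.03338353,  0.05553302]), 'finger_force': 0.0, 'grip_width': 91.88415694094206}
scene {'vfov': 51.789394576668755, 'cx': 279.62938609472434, 'cy': 212.49782211252221, 'eye': array([1097.99779388, -312.67209989, 1044.07005393]), 'rotation': array([-2.51308232, -0.01112749,  0.96304201])}
side {'vfov': 53.89515908706126, 'cx': 275.7479196005617, 'cy': 210.43356677023957, 'eye': array([ 465.55006214,  806.58785418, 1016.84358084]), 'rotation': array([-2.46769614,  0.01571311, -3.05570681])}
wrist {'vfov': 70.80101602204631, 'cx': 276.7091913453075, 'cy': 206.18703108984934, 'eye': array([ 83.15344115, 521.90738747, 383.93405656]), 'rotation': array([2.89806125e+00, 4.59072977e-04, 1.28727035e+00])}
```

```bash
python3 - <<'E'
s=open('h.py').read()
s=s.replace("np.array(c['rotation'])","Rm(c['rotation'])").replace("def ray","from scipy.spatial.transform import Rotation as R\ndef Rm(r): return R.from_euler('xyz',r).as_matrix()\ndef ray",1)
open('h.py','w').write(s)
from h import *
print(Rm([-2.51308232, -0.01112749,  0.96304201])[:,2])
E
```

```text
[-0.47751962  0.343118   -0.80885416]
```

View pics/a.png

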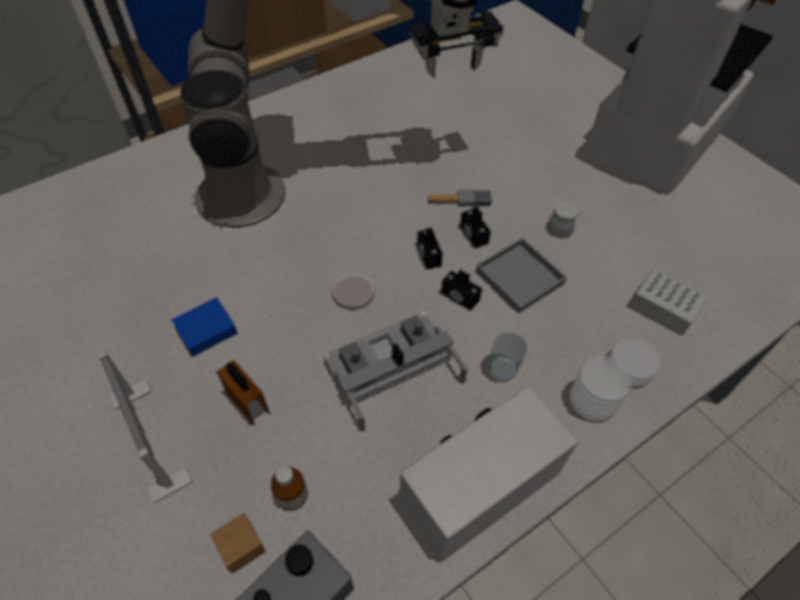

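View pics/b.png

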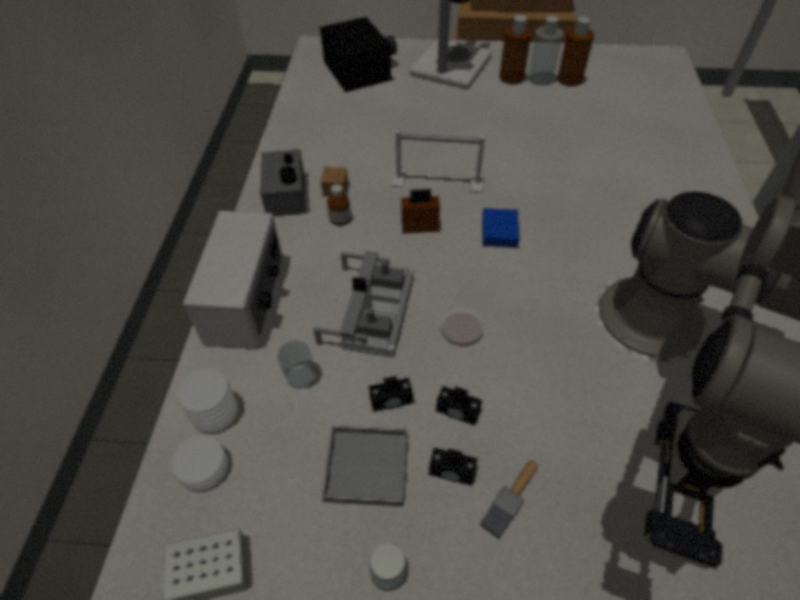

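```bash
python3 - <<'E'
from h import *
S=bot.get_calibration('scene');D=bot.get_calibration('side');k=.7
P=dict(gate=(398,347,360,280,100),fin=(236,372,420,194,118),bl0=(352,352,374,318,89),bl1=(418,325,386,264,89),flask=(285,472,337,188,100),lens=(236,537,335,172,50),blue=(205,325,500,222,34),jar=(565,210,388,557,65),
tA=(430,233,0,0,79),trayA=(478,272,331,429,25))
for n,(a,b,c,d,z) in P.items():
    print(n,onz(S,a*k,b*k,z).round(),onz(D,c*k,d*k,z).round())
for p in [(478,272),(521,242),(565,276),(520,307)]: print('tray',onz(S,p[0]*k,p[1]*k,25).round())
for p in [(331,429),(408,431),(405,503),(324,500)]: print('trayD',onz(D,p[0]*k,p[1]*k,25).round())
for p in [(427,235),(475,213),(461,275)]: print('c',onz(S,p[0]*k,p[1]*k,79).round())
for p in [(391,383),(460,392),(453,455)]: print('cD',onz(D,p[0]*k,p[1]*k,79).round())
# undistorted check: base
print(proj(S,[0,0,0])/k,proj(D,[0,0,0])/k, proj(S,[147,504,226])/k,proj(D,[147,504,226])/k)
for n in ['scene','side']:
    im=cv2.imread(f'pics/{n}0.png')
    x,y,w,h=(230,130,190,170) if n=='scene' else (200,160,160,200)
    c=cv2.resize(im[y:y+h,x:x+w],None,fx=3,fy=3,interpolation=cv2.INTER_CUBIC); c=cv2.convertScaleAbs(c,alpha=1.5)
    cv2.imwrite(f'pics/{n}c.png',c)
E
```

```text
gate [618.  31.] [617.  29.]
fin [ 512. -233.] [ 509. -221.]
bl0 [575. -40.] [579. 116.]
bl1 [594.  93.] [569. -28.]
flask [ 708. -248.] [ 705. -250.]
lens [ 736. -357.] [ 732. -368.]
blue [ 329. -229.] [ 317. -231.]
jar [517. 551.] [512. 552.]
tA [414. 255.] [ 2039. -1182.]
trayA [522. 304.] [638. 328.]
tray [522. 304.]
tray [510. 437.]
tray [635. 450.]
tray [642. 317.]
trayD [638. 328.]
trayD [497. 321.]
trayD [493. 453.]
trayD [630. 459.]
c [415. 246.]
c [422. 370.]
c [540. 239.]
cD [533. 254.]
cD [407. 263.]
cD [417. 385.]
[239.58896718 193.81210569] [650.10699886 315.78924276] [451.8277106   70.30311886] [661.41779401 508.06859881]
```

View pics/sidec.png

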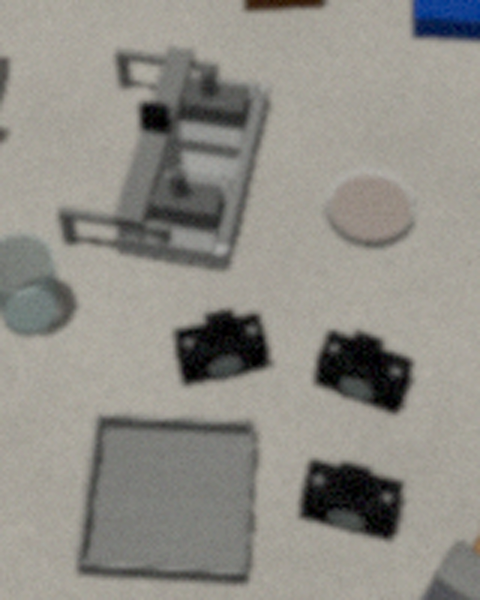

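>>> jog_arm(
  targets=[
    {"xyz":[0,0,0],"spin":-0.95},
    {"xyz":[0,0,0],"spin":-0.95},
    {"xyz":[0,0,0],"spin":-0.93},
    {"xyz":[-0.4,-0.45,-0.05],"spin":0},
    {"xyz":[-0.4,-0.45,-0.05],"spin":0},
    {"xyz":[-0.4,-0.45,-0.05],"spin":0},
    {"xyz":[-0.4,-0.45,-0.05],"spin":0},
    {"xyz":[-0.4,-0.45,-0.05],"spin":0},
    {"xyz":[-0.4,-0.45,-0.05],"spin":0},
    {"xyz":[-0.4,-0.45,-0.05],"spin":0},
  ],
  gripper=45,
)

```text
time: 1.4
tool_pos: [371.5, 250.5, 254.8]
tcp_rot: [3.141, -0.0, 3.141]
contact_force: [1.0, -0.3, -0.2]
grip_width: 41.5
finger_force: 0.0
```

>>> jog_arm(
  targets=[
    {"xyz":[-0.4,-0.45,-0.03],"spin":0},
    {"xyz":[-0.4,-0.45,-0.03],"spin":0},
    {"xyz":[-0.4,-0.45,-0.03],"spin":0},
    {"xyz":[-0.4,-0.45,-0.03],"spin":0},
    {"xyz":[-0.4,-0.45,-0.03],"spin":0},
    {"xyz":[-0.4,-0.45,-0.03],"spin":0},
    {"xyz":[0,0,0],"spin":0},
    {"xyz":[0,0,0],"spin":0},
    {"xyz":[0,0,0],"spin":0},
    {"xyz":[0,0,0],"spin":0},
  ],
)

```text
time: 2.65
tool_pos: [562.2, 36.6, 269.4]
tcp_rot: [3.141, 0.0, -3.141]
contact_force: [0.2, -0.0, 1.2]
grip_width: 41.6
finger_force: 0.0
```

```bash
python3 - <<'E'
from h import *
print(bot.get_obs()['tool_pos'],bot.get_obs()['tcp_rot'],bot.get_obs()['time'])
print(bot.get_calibration('wrist')); im=bot.capture('wrist'); cv2.imwrite('pics/w1.png',im)
cv2.imwrite('pics/w1v.png',cv2.convertScaleAbs(cv2.resize(im,(800,600)),alpha=1.3))
E
```

```text
[562.17649427  36.57800421 269.42307343] [ 3.14144184e+00  3.62969581e-04 -3.14109528e+00] 2.65
{'vfov': 70.80101602204631, 'cx': 276.7091913453075, 'cy': 206.18703108984934, 'eye': array([495.74646131,  36.33537736, 427.1886444 ]), 'rotation': array([ 2.89722809e+00, -1.61919579e-03,  1.57159734e+00])}
```

View pics/w1v.png

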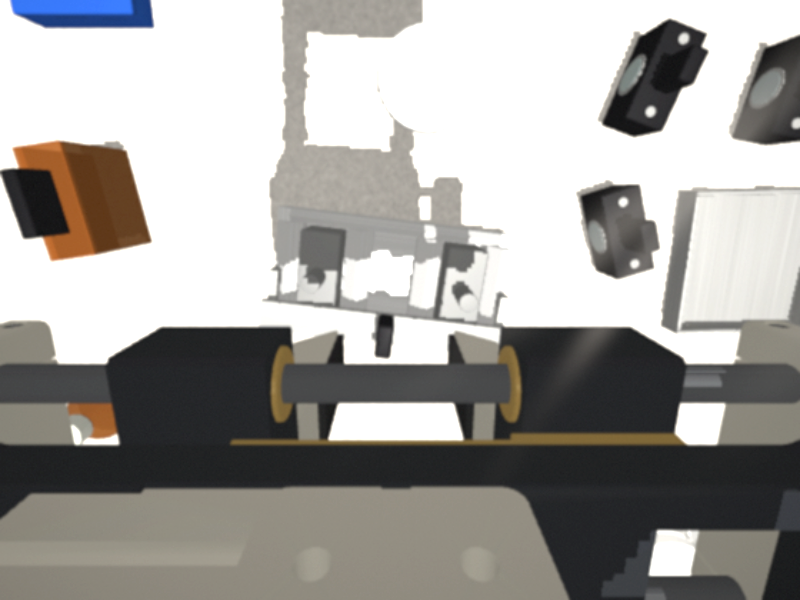

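```bash
python3 - <<'E'
from h import *
im=cv2.imread('pics/w1.png'); c=im[135:255,180:360]
cv2.imwrite('pics/w1c.png',cv2.resize(c,(800,533),interpolation=cv2.INTER_CUBIC))
E
```

```text
(no output)
```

View pics/w1c.png

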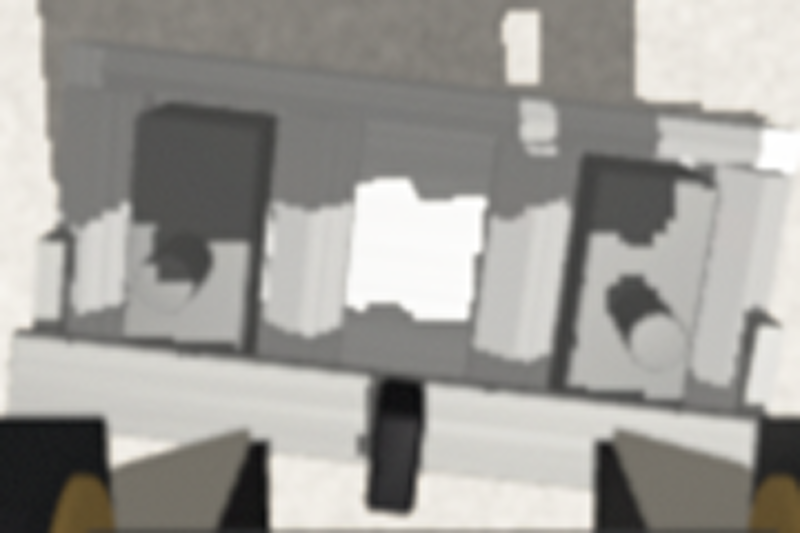

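```bash
python3 - <<'E'
from h import *
c={'vfov': 70.80101602204631, 'cx': 276.7091913453075, 'cy': 206.18703108984934, 'eye': np.array([495.74646131,  36.33537736, 427.1886444 ]), 'rotation': np.array([ 2.89722809e+00, -1.61919579e-03,  1.57159734e+00])}
def q(n,u,v,z): print(n,onz(c,180+u/4.4444,135+v/4.4444,z).round(1))
q('stubR',658,343,89);q('stubL',168,288,89);q('gate',396,463,100)
q('gL',30,335,66);q('gR',750,410,66)
q('blLa',138,112,55);q('blLb',270,118,55);q('blRa',585,160,55);q('blRb',712,180,55)
q('slotMid',418,255,10)
# finger tip check
print(proj(c,[562.2,36.6+20.8,269.4])*800/560,proj(c,[562.2,36.6-20.8,269.4])*800/560)
E
```

```text
stubR [587.4  97.8]
stubL [572.4 -32.1]
gate [617.2  28. ]
gL [591.3 -76.7]
gR [613.6 129.5]
blLa [529.4 -45.1]
blLb [531.  -8.]
blRa [542.8  81. ]
blRb [548.5 117.3]
slotMid [579.3  33.3]
[447.07739871 360.192297  ] [343.27769967 360.18076877]
```

```bash
cat >> h.py <<'E'
def go(x,y,z,yaw):
    o=bot.get_obs(); p=o['tool_pos']; y0=o['tcp_rot'][2]
    d=np.array([x,y,z])-p
    s=(y0-yaw+np.pi)%(2*np.pi)-np.pi
    t=np.array([np.cos(yaw)*d[0]+np.sin(yaw)*d[1],np.sin(yaw)*d[0]-np.cos(yaw)*d[1],-d[2]])
    print('at',p.round(1),round(y0,3),'spin',round(s*10,2),'shift',(t/80).round(3))
E
python3 -c "
from h import *
go(617.2,28.5,72,np.pi-.115)"
```

```text
at [562.3  36.5 269.4] -3.141 spin 1.15 shift [-0.694 -0.02   2.468]
```

>>> jog_arm(
  targets=[
    {"xyz":[0,0,0],"spin":0.58},
    {"xyz":[0,0,0],"spin":0.57},
    {"xyz":[-0.35,-0.01,0.3],"spin":0},
    {"xyz":[-0.345,-0.01,0.3],"spin":0},
    {"xyz":[0,0,0.4],"spin":0},
    {"xyz":[0,0,0.4],"spin":0},
    {"xyz":[0,0,0.4],"spin":0},
    {"xyz":[0,0,0.4],"spin":0},
    {"xyz":[0,0,0.27],"spin":0},
    {"xyz":[0,0,0],"spin":0},
  ],
)

```text
time: 3.95
tool_pos: [616.4, 28.2, 70.0]
tcp_rot: [-3.142, -0.004, 3.026]
contact_force: [0.8, -0.7, -0.1]
grip_width: 41.2
finger_force: 0.0
```

>>> jog_arm(
  targets=[
    {"xyz":[0,0,0],"spin":0},
    {"xyz":[0,0,0],"spin":0},
    {"xyz":[0,0,0],"spin":0},
    {"xyz":[0,0,0],"spin":0},
    {"xyz":[0,0,0],"spin":0},
    {"xyz":[0,0,0],"spin":0},
    {"xyz":[0,0,0],"spin":0},
    {"xyz":[0,0,0],"spin":0},
    {"xyz":[0,0,0],"spin":0},
    {"xyz":[0,0,0],"spin":0},
  ],
  gripper=0,
)

```text
time: 5.2
tool_pos: [618.0, 27.0, 72.4]
tcp_rot: [-3.141, 0.001, 3.025]
contact_force: [-1.4, -3.8, 5.2]
grip_width: 13.8
finger_force: 30.0
```

>>> jog_arm(
  targets=[
    {"xyz":[-0.1,0,0],"spin":0},
    {"xyz":[-0.1,0,0],"spin":0},
    {"xyz":[-0.1,0,0],"spin":0},
    {"xyz":[-0.1,0,0],"spin":0},
    {"xyz":[-0.1,0,0],"spin":0},
    {"xyz":[-0.1,0,0],"spin":0},
    {"xyz":[-0.03,0,0],"spin":0},
    {"xyz":[0,0,0],"spin":0},
    {"xyz":[0,0,0],"spin":0},
    {"xyz":[0,0,0],"spin":0},
  ],
)

```text
time: 6.45
tool_pos: [664.6, 21.3, 72.3]
tcp_rot: [-3.14, -0.007, 3.026]
contact_force: [-14.7, -4.0, 13.1]
grip_width: 13.7
finger_force: 30.0
```

>>> jog_arm(
  targets=[
    {"xyz":[0,0,0],"spin":0},
    {"xyz":[0,0,0],"spin":0},
    {"xyz":[0,0,0],"spin":0},
    {"xyz":[0,0,0],"spin":0},
    {"xyz":[0,0,0],"spin":0},
    {"xyz":[0,0,0],"spin":0},
    {"xyz":[0,0,-0.3],"spin":0},
    {"xyz":[0,0,-0.4],"spin":0},
    {"xyz":[0,0,-0.4],"spin":0},
    {"xyz":[0,0,-0.4],"spin":0},
  ],
  gripper=45,
)

```text
time: 7.7
tool_pos: [667.6, 21.9, 192.6]
tcp_rot: [3.141, 0.0, 3.026]
contact_force: [0.7, -0.3, 0.2]
grip_width: 41.1
finger_force: 0.0
```

```bash
python3 -c "
from h import *
go(540,190,290,np.pi-.115)"
```

```text
at [667.6  21.9 192.6] 3.026 spin -0.01 shift [ 1.826  1.905 -1.218]
```

>>> jog_arm(
  targets=[
    {"xyz":[0.3,0.32,-0.2],"spin":0},
    {"xyz":[0.3,0.32,-0.2],"spin":0},
    {"xyz":[0.3,0.32,-0.2],"spin":0},
    {"xyz":[0.3,0.32,-0.2],"spin":0},
    {"xyz":[0.3,0.32,-0.2],"spin":0},
    {"xyz":[0.3,0.3,-0.2],"spin":0},
    {"xyz":[0,0,0],"spin":0},
    {"xyz":[0,0,0],"spin":0},
    {"xyz":[0,0,0],"spin":0},
    {"xyz":[0,0,0],"spin":0},
  ],
)

```text
time: 8.95
tool_pos: [542.6, 188.7, 286.8]
tcp_rot: [-3.141, -0.001, 3.025]
contact_force: [0.8, 1.2, -1.3]
grip_width: 41.1
finger_force: 0.0
```

```bash
python3 - <<'E'
from h import *
import json
c=bot.get_calibration('wrist'); im=bot.capture('wrist'); cv2.imwrite('pics/w2.png',im)
json.dump({k:np.array(v).tolist() for k,v in c.items()},open('w2.json','w')); print(c['eye'])
cv2.imwrite('pics/w2v.png',cv2.resize(im[0:300],(800,429),interpolation=cv2.INTER_CUBIC))
E
```

```text
[476.7856987  196.16561513 444.72196195]
```

View pics/w2v.png

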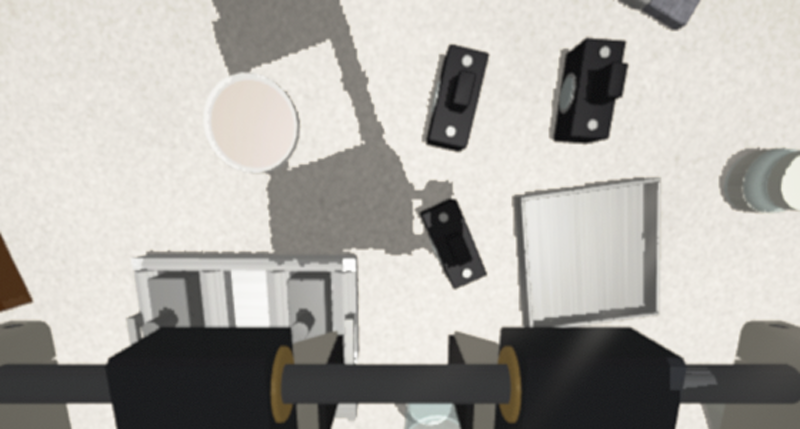

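```bash
cat >> h.py <<'E'
def dots(im,c,pts,z=45,r=4):
    g=im.min(axis=2).astype(float); out=[]
    for u,v in pts:
        a,b=int(round(u)),int(round(v)); w=g[b-r:b+r+1,a-r:a+r+1]; w=np.clip(w-0.5*(w.max()+np.median(w)),0,None)
        yy,xx=np.mgrid[b-r:b+r+1,a-r:a+r+1]; p=((xx*w).sum()/w.sum(),(yy*w).sum()/w.sum()); out.append(onz(c,*p,z))
    m=(out[0]+out[1])/2; d=out[1]-out[0]
    print('centre',m.round(1),'dist',np.hypot(*d).round(1),'yaw',round(np.arctan2(d[1],d[0]),3))
E
python3 - <<'E'
from h import *
import json
c=json.load(open('w2.json'));im=cv2.imread('pics/w2.png');k=.7
for a in [((467,61),(450,131)),((605,51),(592,125)),((444,217),(467,273))]: dots(im,c,np.array(a)*k)
for p in [(516,197),(658,180),(658,312),(526,325)]: print('tray',onz(c,p[0]*k,p[1]*k,25).round(1))
for p in [(137,256),(356,258)]: print('mag',onz(c,p[0]*k,p[1]*k,42).round(1))
E
```

```text
centre [404.1 260.3] dist 58.2 yaw -0.331
centre [412.1 381.7] dist 58.3 yaw -0.187
centre [533.7 246.6] dist 58.1 yaw 0.308
tray [497. 312.]
tray [497.  448.2]
tray [630.4 452.5]
tray [628.5 316.1]
mag [509.1 -57.1]
mag [535.5 151.6]
```

```bash
python3 -c "
from h import *
go(587,97.5,59,np.pi-.115)"
```

```text
at [542.5 188.8 287. ] 3.025 spin -0.02 shift [-0.683 -1.07   2.85 ]
```

>>> jog_arm(
  targets=[
    {"xyz":[-0.228,-0.357,0.2],"spin":0},
    {"xyz":[-0.228,-0.357,0.2],"spin":0},
    {"xyz":[-0.228,-0.356,0.2],"spin":0},
    {"xyz":[0,0,0.4],"spin":0},
    {"xyz":[0,0,0.4],"spin":0},
    {"xyz":[0,0,0.4],"spin":0},
    {"xyz":[0,0,0.4],"spin":0},
    {"xyz":[0,0,0.4],"spin":0},
    {"xyz":[0,0,0.25],"spin":0},
    {"xyz":[0,0,0],"spin":0},
  ],
)

```text
time: 10.25
tool_pos: [585.6, 97.7, 57.8]
tcp_rot: [-3.141, -0.004, 3.025]
contact_force: [-0.6, 0.3, -0.9]
grip_width: 41.1
finger_force: 0.0
```

>>> jog_arm(
  targets=[
    {"xyz":[0,0,0],"spin":0},
    {"xyz":[0,0,0],"spin":0},
    {"xyz":[0,0,0],"spin":0},
    {"xyz":[0,0,0],"spin":0},
    {"xyz":[0,0,0],"spin":0},
    {"xyz":[0,0,0],"spin":0},
    {"xyz":[0,0,0],"spin":0},
    {"xyz":[0,0,0],"spin":0},
    {"xyz":[0,0,0],"spin":0},
    {"xyz":[0,0,0],"spin":0},
  ],
  gripper=0,
)

```text
time: 11.5
tool_pos: [587.1, 98.1, 60.2]
tcp_rot: [3.141, 0.001, 3.026]
contact_force: [-0.7, -0.5, 5.9]
grip_width: 14.9
finger_force: 30.0
```

>>> jog_arm(
  targets=[
    {"xyz":[0,0,-0.15],"spin":0},
    {"xyz":[0,0,-0.3],"spin":0},
    {"xyz":[0,0,-0.3],"spin":0},
    {"xyz":[0,0,-0.3],"spin":0},
    {"xyz":[0,0,-0.2],"spin":0},
    {"xyz":[0,0,0],"spin":-0.45},
    {"xyz":[0,0,0],"spin":-0.45},
    {"xyz":[0,0,0],"spin":-0.45},
    {"xyz":[0.03,0.2,0],"spin":0},
    {"xyz":[0.03,0.4,0],"spin":0},
  ],
)

```text
time: 12.75
tool_pos: [580.7, 146.5, 159.4]
tcp_rot: [3.141, -0.001, -3.125]
contact_force: [0.2, 1.0, -1.1]
grip_width: 15.8
finger_force: 30.0
```

>>> jog_arm(
  targets=[
    {"xyz":[0.03,0.45,0],"spin":0},
    {"xyz":[0.03,0.45,0],"spin":0},
    {"xyz":[0.03,0.45,0],"spin":0},
    {"xyz":[0.03,0.45,0],"spin":0},
    {"xyz":[0.03,0.45,0],"spin":0},
    {"xyz":[0,0.3,0],"spin":0},
    {"xyz":[0,0.04,0],"spin":0},
    {"xyz":[0,0,0],"spin":0},
    {"xyz":[0,0,0.4],"spin":0},
    {"xyz":[0,0,0.4],"spin":0},
  ],
)

```text
time: 14.0
tool_pos: [565.5, 351.8, 95.4]
tcp_rot: [3.141, 0.001, -3.124]
contact_force: [0.9, -0.8, -1.8]
grip_width: 15.4
finger_force: 30.0
```

```bash
python3 -c "
from h import *
go(565,353,55,np.pi+.02)
im=bot.capture('wrist'); cv2.imwrite('pics/w3.png',cv2.resize(im,(700,525)))"
```

```text
at [565.5 351.8  95.4] -3.124 spin -0.03 shift [0.006 0.016 0.505]
```

View pics/w3.png

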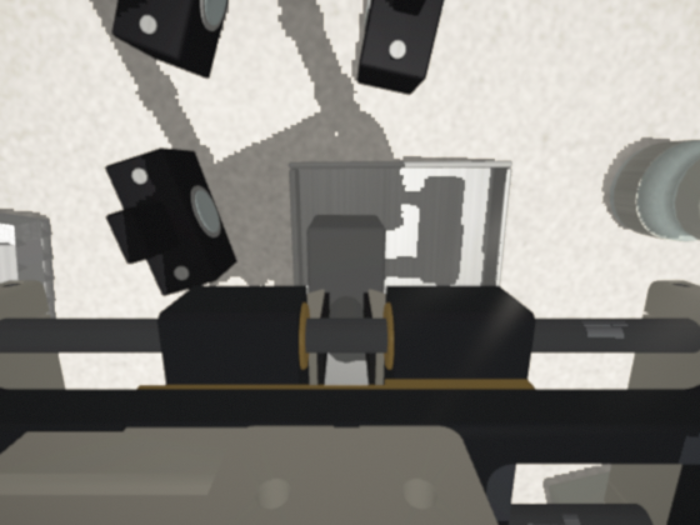

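>>> jog_arm(
  targets=[
    {"xyz":[0,0,0.2],"spin":0},
    {"xyz":[0,0,0.2],"spin":0},
    {"xyz":[0,0,0.07],"spin":0},
    {"xyz":[0,0,0.04],"spin":0},
    {"xyz":[0,0,0],"spin":0},
    {"xyz":[0,0,0],"spin":0},
    {"xyz":[0,0,0],"spin":0},
    {"xyz":[0,0,0],"spin":0},
    {"xyz":[0,0,0],"spin":0},
    {"xyz":[0,0,0],"spin":0},
  ],
)

```text
time: 15.3
tool_pos: [565.0, 353.0, 54.7]
tcp_rot: [3.142, -0.0, -3.122]
contact_force: [0.2, -0.4, -2.1]
grip_width: 14.9
finger_force: 30.0
```

>>> jog_arm(
  targets=[
    {"xyz":[0,0,0],"spin":0},
    {"xyz":[0,0,0],"spin":0},
    {"xyz":[0,0,0],"spin":0},
    {"xyz":[0,0,0],"spin":0},
    {"xyz":[0,0,-0.2],"spin":0},
    {"xyz":[0,0,-0.4],"spin":0},
    {"xyz":[0,0,-0.4],"spin":0},
    {"xyz":[0,0,-0.4],"spin":0},
    {"xyz":[0,0,0],"spin":0},
    {"xyz":[0,0,0],"spin":0},
  ],
  gripper=42,
)

```text
time: 16.55
tool_pos: [564.7, 352.8, 166.6]
tcp_rot: [-3.142, -0.0, -3.122]
contact_force: [-0.7, -0.4, -0.3]
grip_width: 38.2
finger_force: 0.0
```

```bash
python3 -c "
from h import *
go(572,-33,60,np.pi-.115)"
```

```text
at [564.7 352.8 166.6] -3.122 spin 1.34 shift [-0.644 -4.781  1.333]
```

>>> jog_arm(
  targets=[
    {"xyz":[0,0,0],"spin":0.45},
    {"xyz":[0,0,0],"spin":0.45},
    {"xyz":[0,0,0],"spin":0.44},
    {"xyz":[-0.064,-0.48,0],"spin":0},
    {"xyz":[-0.064,-0.48,0],"spin":0},
    {"xyz":[-0.064,-0.48,0],"spin":0},
    {"xyz":[-0.064,-0.48,0],"spin":0},
    {"xyz":[-0.064,-0.48,0],"spin":0},
    {"xyz":[-0.064,-0.48,0],"spin":0},
    {"xyz":[-0.064,-0.48,0],"spin":0},
  ],
)

```text
time: 17.8
tool_pos: [569.0, 80.5, 165.4]
tcp_rot: [-3.141, -0.003, 3.027]
contact_force: [0.9, -0.5, -0.1]
grip_width: 38.5
finger_force: 0.0
```

>>> jog_arm(
  targets=[
    {"xyz":[-0.064,-0.48,0],"spin":0},
    {"xyz":[-0.064,-0.48,0],"spin":0},
    {"xyz":[-0.068,-0.45,0],"spin":0},
    {"xyz":[0,0,0],"spin":0},
    {"xyz":[0,0,0.4],"spin":0},
    {"xyz":[0,0,0.4],"spin":0},
    {"xyz":[0,0,0.3],"spin":0},
    {"xyz":[0,0,0.23],"spin":0},
    {"xyz":[0,0,0],"spin":0},
    {"xyz":[0,0,0],"spin":0},
  ],
)

```text
time: 19.05
tool_pos: [572.7, -31.5, 60.7]
tcp_rot: [3.141, 0.0, 3.027]
contact_force: [-0.3, -0.8, -0.6]
grip_width: 38.8
finger_force: 0.0
```

>>> jog_arm(
  targets=[
    {"xyz":[0,0,0],"spin":0},
    {"xyz":[0,0,0],"spin":0},
    {"xyz":[0,0,0],"spin":0},
    {"xyz":[0,0,0],"spin":0},
    {"xyz":[0,0,0],"spin":0},
    {"xyz":[0,0,0],"spin":0},
    {"xyz":[0,0,0],"spin":0},
    {"xyz":[0,0,0],"spin":0},
    {"xyz":[0,0,0],"spin":0},
    {"xyz":[0,0,0],"spin":0},
  ],
  gripper=0,
)

```text
time: 20.3
tool_pos: [572.6, -32.1, 60.5]
tcp_rot: [-3.142, 0.0, 3.027]
contact_force: [-0.9, -0.3, 6.0]
grip_width: 15.1
finger_force: 30.0
```

>>> jog_arm(
  targets=[
    {"xyz":[0,0,-0.15],"spin":0},
    {"xyz":[0,0,-0.3],"spin":0},
    {"xyz":[0,0,-0.3],"spin":0},
    {"xyz":[0,0,-0.3],"spin":0},
    {"xyz":[0,0,-0.2],"spin":0},
    {"xyz":[0,0,0],"spin":-0.45},
    {"xyz":[0,0,0],"spin":-0.45},
    {"xyz":[0,0,0],"spin":-0.44},
    {"xyz":[0,0.2,0],"spin":0},
    {"xyz":[0,0.4,0],"spin":0},
  ],
)

```text
time: 21.55
tool_pos: [571.4, 16.6, 160.2]
tcp_rot: [3.141, -0.0, -3.125]
contact_force: [0.5, 0.4, -0.8]
grip_width: 15.4
finger_force: 30.0
```

>>> jog_arm(
  targets=[
    {"xyz":[0,0.48,0],"spin":0},
    {"xyz":[0,0.48,0],"spin":0},
    {"xyz":[0,0.48,0],"spin":0},
    {"xyz":[0,0.48,0],"spin":0},
    {"xyz":[0,0.48,0],"spin":0},
    {"xyz":[0,0.48,0],"spin":0},
    {"xyz":[0,0.48,0],"spin":0},
    {"xyz":[0,0.48,0],"spin":0},
    {"xyz":[0,0.48,0],"spin":0},
    {"xyz":[0,0.4,0],"spin":0},
  ],
)

```text
time: 22.8
tool_pos: [563.0, 396.0, 160.0]
tcp_rot: [3.141, -0.001, -3.122]
contact_force: [-0.2, 0.2, -0.6]
grip_width: 15.5
finger_force: 30.0
```

```bash
python3 -c "
from h import *
go(565,411,55,np.pi+.02)"
```

```text
at [563. 396. 160.] -3.122 spin -0.01 shift [-0.029  0.186  1.312]
```

>>> jog_arm(
  targets=[
    {"xyz":[-0.02,0.186,0],"spin":0},
    {"xyz":[0,0,0],"spin":0},
    {"xyz":[0,0,0.35],"spin":0},
    {"xyz":[0,0,0.35],"spin":0},
    {"xyz":[0,0,0.3],"spin":0},
    {"xyz":[0,0,0.2],"spin":0},
    {"xyz":[0,0,0.07],"spin":0},
    {"xyz":[0,0,0.045],"spin":0},
    {"xyz":[0,0,0],"spin":0},
    {"xyz":[0,0,0],"spin":0},
  ],
)

```text
time: 24.05
tool_pos: [566.0, 408.7, 56.0]
tcp_rot: [3.141, 0.001, -3.122]
contact_force: [0.1, 0.4, -0.7]
grip_width: 15.4
finger_force: 30.0
```

>>> jog_arm(
  targets=[
    {"xyz":[0,0,0],"spin":0},
    {"xyz":[0,0,0],"spin":0},
    {"xyz":[0,0,0],"spin":0},
    {"xyz":[0,0,0],"spin":0},
    {"xyz":[0,0,-0.2],"spin":0},
    {"xyz":[0,0,-0.4],"spin":0},
    {"xyz":[0,0,-0.4],"spin":0},
    {"xyz":[0,0,-0.4],"spin":0},
    {"xyz":[0,0,-0.4],"spin":0},
    {"xyz":[0,0,-0.3],"spin":0},
  ],
  gripper=40,
)

```text
time: 25.3
tool_pos: [565.9, 408.6, 226.5]
tcp_rot: [3.14, 0.003, -3.122]
contact_force: [-0.3, 0.6, 0.1]
grip_width: 36.4
finger_force: 0.0
```

```bash
python3 -c "
from h import *
go(540,190,290,np.pi-.115)"
```

```text
at [565.9 408.6 226.5] -3.122 spin 1.34 shift [ 0.008 -2.751 -0.794]
```

>>> jog_arm(
  targets=[
    {"xyz":[0,0,-0.2],"spin":0.45},
    {"xyz":[0,0,-0.2],"spin":0.45},
    {"xyz":[0,0,-0.2],"spin":0.44},
    {"xyz":[0.06,-0.5,-0.1],"spin":0},
    {"xyz":[0.06,-0.5,-0.1],"spin":0},
    {"xyz":[0.06,-0.5,-0.1],"spin":0},
    {"xyz":[0.06,-0.5,-0.1],"spin":0},
    {"xyz":[0.06,-0.5,0],"spin":0},
    {"xyz":[0.06,-0.5,0],"spin":0},
    {"xyz":[0,0,0],"spin":0},
  ],
)

```text
time: 26.55
tool_pos: [509.2, 171.3, 304.9]
tcp_rot: [3.141, 0.002, 3.024]
contact_force: [0.6, 0.2, 0.0]
grip_width: 36.4
finger_force: 0.0
```

>>> jog_arm(
  targets=[
    {"xyz":[0,0,0],"spin":0},
    {"xyz":[0,0,0],"spin":0},
    {"xyz":[0,0,0],"spin":0},
    {"xyz":[0,0,0],"spin":0},
    {"xyz":[0,0,0],"spin":0},
    {"xyz":[0,0,0],"spin":0},
    {"xyz":[0,0,0],"spin":0},
    {"xyz":[0,0,0],"spin":0},
    {"xyz":[0,0,0],"spin":0},
    {"xyz":[0,0,0],"spin":0},
  ],
)

```text
time: 27.8
tool_pos: [509.5, 173.3, 303.1]
tcp_rot: [3.141, -0.0, 3.027]
contact_force: [-0.5, -0.4, -0.4]
grip_width: 36.9
finger_force: 0.0
```

```bash
cat >> h.py <<'E'
import json
def look(n,roi=None,size=(800,600)):
    c=bot.get_calibration('wrist'); im=bot.capture('wrist'); cv2.imwrite(f'pics/{n}.png',im)
    json.dump({k:np.array(v).tolist() for k,v in c.items()},open(n+'.json','w')); print(bot.get_obs()['tool_pos'].round(1))
    if roi: im=im[roi[1]:roi[3],roi[0]:roi[2]]
    cv2.imwrite(f'pics/{n}v.png',cv2.resize(im,size,interpolation=cv2.INTER_CUBIC))
E
python3 -c "
from h import *
look('w4',(40,0,480,330))"
```

```text
[509.5 173.3 303.1]
```

View pics/w4v.png

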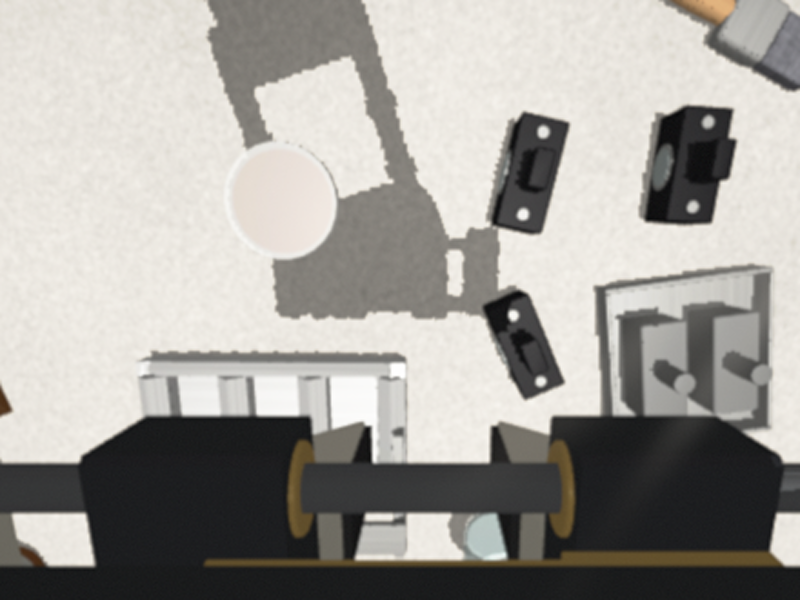

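```bash
python3 - <<'E'
from h import *
c=json.load(open('w4.json'));im=cv2.imread('pics/w4.png')
u=lambda p:(40+p[0]/1.818,p[1]/1.818)
for n,a in [('A',((543,131),(523,213))),('B',((708,121),(693,207))),('C',((513,316),(540,381)))]: print(n); dots(im,c,[u(p) for p in a])
y=-.115; M=np.array([[np.cos(y),np.sin(y)],[-np.sin(y),np.cos(y)]])
for z,p in [(42,(138,365)),(42,(405,365)),(42,(272,355)),(42,(220,390)),(42,(252,390)),(42,(300,390)),(42,(328,390)),(42,(378,390))]:
    w=onz(c,*u(p),z); print(p,w.round(1),(M@(w-[579.5,32.5])).round(1))
E
```

```text
A
centre [404.3 260.3] dist 58.0 yaw -0.326
B
centre [412.2 381.8] dist 58.2 yaw -0.187
C
centre [533.5 247. ] dist 58.2 yaw 0.309
(138, 365) [512.4 -62.1] [ -55.8 -101.7]
(405, 365) [536.8 149.9] [-55.9 111.8]
(272, 355) [516.6  45.8] [-64.   6.]
(220, 390) [540.3  -1.3] [-35.1 -38.1]
(252, 390) [543.2  24.4] [-35.1 -12.2]
(300, 390) [547.7  62.9] [-35.1  26.6]
(328, 390) [550.3  85.4] [-35.1  49.2]
(378, 390) [554.9 125.6] [-35.1  89.7]
```

```bash
python3 -c "
from h import *
go(565,34,250,np.pi-.115)"
```

```text
at [509.5 173.3 303.1] 3.027 spin 0.0 shift [-0.889 -1.65   0.664]
```

>>> jog_arm(
  targets=[
    {"xyz":[-0.22,-0.41,0.16],"spin":0},
    {"xyz":[-0.22,-0.41,0.16],"spin":0},
    {"xyz":[-0.22,-0.41,0.16],"spin":0},
    {"xyz":[-0.22,-0.42,0.16],"spin":0},
    {"xyz":[0,0,0],"spin":0},
    {"xyz":[0,0,0],"spin":0},
    {"xyz":[0,0,0],"spin":0},
    {"xyz":[0,0,0],"spin":0},
    {"xyz":[0,0,0],"spin":0},
    {"xyz":[0,0,0],"spin":0},
  ],
)

```text
time: 29.1
tool_pos: [564.3, 34.4, 252.0]
tcp_rot: [3.141, 0.0, 3.027]
contact_force: [1.0, -0.4, -0.0]
grip_width: 36.7
finger_force: 0.0
```

```bash
python3 -c "
from h import *
look('w5',(177,120,377,260),(800,560))"
```

```text
[564.3  34.2 252. ]
```

View pics/w5v.png

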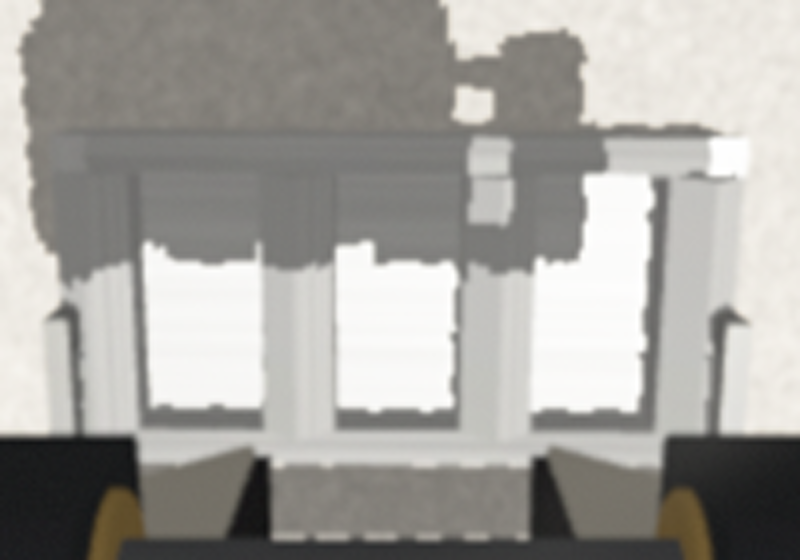

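```bash
python3 - <<'E'
from h import *
c=json.load(open('w5.json'))
y=-.115; M=np.array([[np.cos(y),np.sin(y)],[-np.sin(y),np.cos(y)]])
for z,p in [(42,(397.5,172)),(42,(397.5,300)),(42,(397.5,428)),(10,(397.5,408)),(42,(299,300)),(42,(496,300)),(42,(397.5,130)),(42,(397.5,465))]:
    w=onz(c,177+p[0]/4,120+p[1]/4,z); print(z,p,w.round(1),(M@(w-[579.5,32.5])).round(1))
E
```

```text
42 (397.5, 172) [534.6  37.5] [-45.1  -0.2]
42 (397.5, 300) [574.8  32.9] [-4.7 -0.2]
42 (397.5, 428) [617.2  28. ] [37.9 -0.1]
10 (397.5, 408) [620.2  27.7] [40.9 -0.1]
42 (299, 300) [571.2   1.8] [ -4.7 -31.5]
42 (496, 300) [578.4  64. ] [-4.7 31.1]
42 (397.5, 130) [521.9  38.9] [-58.   -0.2]
42 (397.5, 465) [629.9  26.5] [50.7 -0.1]
```

```bash
python3 -c "
from h import *
go(533.6,246.8,48,np.pi+.308)"
```

```text
at [564.3  34.2 252. ] 3.027 spin -4.23 shift [-0.44   2.648  2.55 ]
```

>>> jog_arm(
  targets=[
    {"xyz":[0,0,0],"spin":-0.85},
    {"xyz":[0,0,0],"spin":-0.85},
    {"xyz":[0,0,0],"spin":-0.85},
    {"xyz":[0,0,0],"spin":-0.84},
    {"xyz":[0,0,0],"spin":-0.84},
    {"xyz":[-0.088,0.53,0.1],"spin":0},
    {"xyz":[-0.088,0.53,0.1],"spin":0},
    {"xyz":[-0.088,0.53,0.1],"spin":0},
    {"xyz":[-0.088,0.53,0.1],"spin":0},
    {"xyz":[-0.088,0.53,0.1],"spin":0},
  ],
)

```text
time: 30.4
tool_pos: [533.3, 248.1, 211.7]
tcp_rot: [3.142, 0.0, -2.833]
contact_force: [0.5, -0.6, -0.4]
grip_width: 36.7
finger_force: 0.0
```

>>> jog_arm(
  targets=[
    {"xyz":[0,0,0],"spin":0},
    {"xyz":[0,0,0.4],"spin":0},
    {"xyz":[0,0,0.4],"spin":0},
    {"xyz":[0,0,0.4],"spin":0},
    {"xyz":[0,0,0.4],"spin":0},
    {"xyz":[0,0,0.3],"spin":0},
    {"xyz":[0,0,0.13],"spin":0},
    {"xyz":[0,0,0],"spin":0},
    {"xyz":[0,0,0],"spin":0},
    {"xyz":[0,0,0],"spin":0},
  ],
)

```text
time: 31.65
tool_pos: [533.6, 246.7, 49.4]
tcp_rot: [3.142, -0.0, -2.833]
contact_force: [0.2, 0.3, -0.0]
grip_width: 36.9
finger_force: 0.3
```

>>> jog_arm(
  targets=[
    {"xyz":[0,0,0],"spin":0},
    {"xyz":[0,0,0],"spin":0},
    {"xyz":[0,0,0],"spin":0},
    {"xyz":[0,0,0],"spin":0},
    {"xyz":[0,0,0],"spin":0},
    {"xyz":[0,0,0],"spin":0},
    {"xyz":[0,0,0],"spin":0},
    {"xyz":[0,0,0],"spin":0},
    {"xyz":[0,0,0],"spin":0},
    {"xyz":[0,0,0],"spin":0},
  ],
  gripper=0,
)

```text
time: 32.9
tool_pos: [533.6, 246.8, 49.5]
tcp_rot: [3.141, -0.0, -2.833]
contact_force: [0.3, -0.8, -0.1]
grip_width: 0.3
finger_force: 0.0
```

```bash
python3 -c "
from h import *
go(585.1,97.8,160,np.pi-.115)"
```

```text
at [533.6 246.8  49.5] -2.833 spin 4.23 shift [-0.854 -1.776 -1.381]
```

>>> jog_arm(
  targets=[
    {"xyz":[0,0,0],"spin":0},
    {"xyz":[0,0,-0.4],"spin":0},
    {"xyz":[0,0,-0.45],"spin":0},
    {"xyz":[0,0,-0.5],"spin":0},
    {"xyz":[0,0,-0.5],"spin":0},
    {"xyz":[0.3,0,-0.5],"spin":0},
    {"xyz":[0.3,0,-0.5],"spin":0},
    {"xyz":[0,0,0],"spin":0},
    {"xyz":[0,0,0],"spin":0},
    {"xyz":[0,0,0],"spin":0},
  ],
  gripper=40,
)

```text
time: 34.15
tool_pos: [487.7, 232.1, 275.9]
tcp_rot: [3.142, -0.003, -2.833]
contact_force: [-0.9, 0.3, 0.3]
grip_width: 36.9
finger_force: 0.0
```

```bash
python3 -c "
from h import *
look('w6',(0,0,560,400),(800,571))"
```

```text
[487.7 232.1 276. ]
```

View pics/w6v.png

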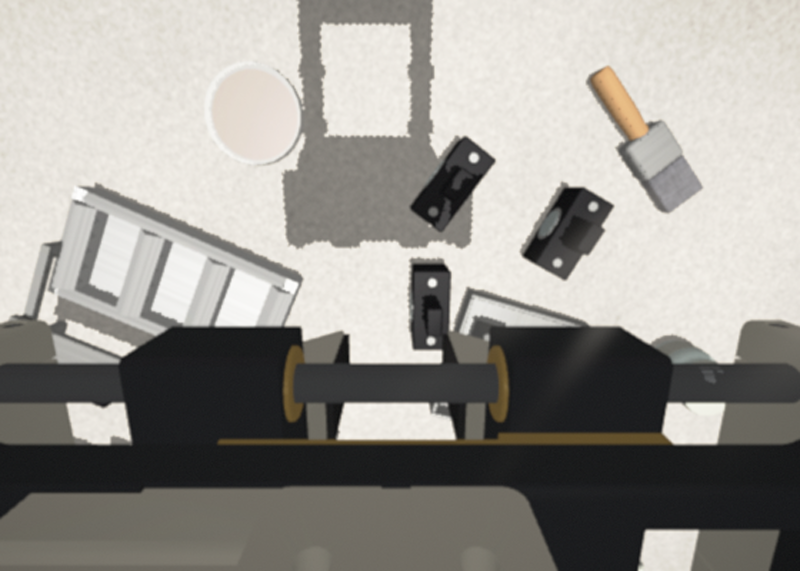

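```bash
python3 - <<'E'
from h import *
c=json.load(open('w6.json'));im=cv2.imread('pics/w6.png');k=.7
for n,a in [('A',((473,157),(433,212))),('B',((593,206),(557,263))),('C',((432,283),(431,342)))]: print(n); dots(im,c,np.array(a)*k)
go(533.6,246.8,48,np.pi+.308)
E
```

```text
A
centre [404.3 260.3] dist 58.0 yaw -0.332
B
centre [412.3 381.7] dist 58.3 yaw -0.182
C
centre [522.1 280. ] dist 58.0 yaw 0.307
at [487.7 232.1 276. ] -2.834 spin 0.0 shift [-6.02e-01  1.00e-03  2.85e+00]
```

>>> jog_arm(
  targets=[
    {"xyz":[-0.295,0.22,0.2],"spin":0},
    {"xyz":[-0.296,0.22,0.2],"spin":0},
    {"xyz":[0,0,0.4],"spin":0},
    {"xyz":[0,0,0.4],"spin":0},
    {"xyz":[0,0,0.4],"spin":0},
    {"xyz":[0,0,0.4],"spin":0},
    {"xyz":[0,0,0.4],"spin":0},
    {"xyz":[0,0,0.3],"spin":0},
    {"xyz":[0,0,0.14],"spin":0},
    {"xyz":[0,0,0],"spin":0},
  ],
)

```text
time: 35.45
tool_pos: [521.8, 279.9, 49.3]
tcp_rot: [-3.142, -0.002, -2.833]
contact_force: [0.3, -1.0, 0.9]
grip_width: 36.6
finger_force: 0.0
```

>>> jog_arm(
  targets=[
    {"xyz":[0,0,0],"spin":0},
    {"xyz":[0,0,0],"spin":0},
    {"xyz":[0,0,0],"spin":0},
    {"xyz":[0,0,0],"spin":0},
    {"xyz":[0,0,0],"spin":0},
    {"xyz":[0,0,0],"spin":0},
    {"xyz":[0,0,0],"spin":0},
    {"xyz":[0,0,0],"spin":0},
    {"xyz":[0,0,0],"spin":0},
    {"xyz":[0,0,0],"spin":0},
  ],
  gripper=0,
)

```text
time: 36.7
tool_pos: [522.5, 280.2, 51.0]
tcp_rot: [3.142, 0.001, -2.833]
contact_force: [-1.0, -1.3, 6.8]
grip_width: 13.6
finger_force: 30.0
```

```bash
python3 -c "
from h import *
go(585.1,97.8,160,np.pi-.115)"
```

```text
at [522.5 280.2  51. ] -2.833 spin 4.23 shift [-1.038 -2.175 -1.363]
```

>>> jog_arm(
  targets=[
    {"xyz":[0,0,-0.2],"spin":0},
    {"xyz":[0,0,-0.4],"spin":0},
    {"xyz":[0,0,-0.4],"spin":0},
    {"xyz":[0,0,-0.36],"spin":0},
    {"xyz":[0,0,0],"spin":0.85},
    {"xyz":[0,0,0],"spin":0.85},
    {"xyz":[0,0,0],"spin":0.85},
    {"xyz":[0,0,0],"spin":0.84},
    {"xyz":[0,0,0],"spin":0.84},
    {"xyz":[-0.1,-0.2,0],"spin":0},
  ],
)

```text
time: 37.95
tool_pos: [528.0, 263.5, 159.4]
tcp_rot: [3.141, -0.0, 3.03]
contact_force: [-0.3, -1.2, -1.6]
grip_width: 13.6
finger_force: 30.0
```

>>> jog_arm(
  targets=[
    {"xyz":[-0.188,-0.4,0],"spin":0},
    {"xyz":[-0.188,-0.4,0],"spin":0},
    {"xyz":[-0.188,-0.4,0],"spin":0},
    {"xyz":[-0.188,-0.4,0],"spin":0},
    {"xyz":[-0.186,-0.375,0],"spin":0},
    {"xyz":[0,0,0],"spin":0},
    {"xyz":[0,0,0.2],"spin":0},
    {"xyz":[0,0,0.2],"spin":0},
    {"xyz":[0,0,0],"spin":0},
    {"xyz":[0,0,0],"spin":0},
  ],
)

```text
time: 39.2
tool_pos: [584.7, 98.3, 127.0]
tcp_rot: [3.142, -0.0, 3.028]
contact_force: [-0.2, 0.0, -1.4]
grip_width: 14.1
finger_force: 30.0
```

```bash
python3 -c "
from h import *
go(585.1,97.8,60,np.pi-.115); look('w7',(177,120,377,260),(800,560))"
```

```text
at [584.7  98.3 127. ] 3.028 spin 0.01 shift [-0.006 -0.005  0.837]
[585.   98.1 127.4]
```

View pics/w7v.png

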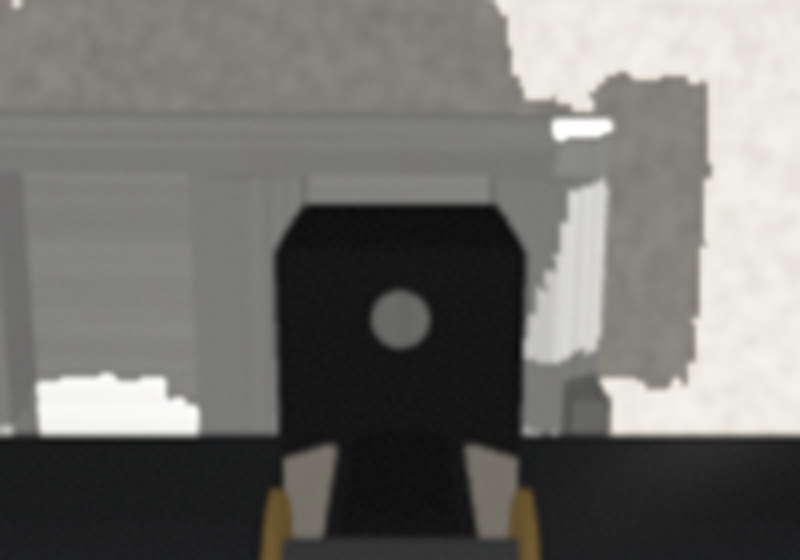

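>>> jog_arm(
  targets=[
    {"xyz":[0,-0.005,0.2],"spin":0},
    {"xyz":[0,0,0.15],"spin":0},
    {"xyz":[0,0,0.1],"spin":0},
    {"xyz":[0,0,0.07],"spin":0},
    {"xyz":[0,0,0.06],"spin":0},
    {"xyz":[0,0,0],"spin":0},
    {"xyz":[0,0,0],"spin":0},
    {"xyz":[0,0,0],"spin":0},
    {"xyz":[0,0,0],"spin":0},
    {"xyz":[0,0,0],"spin":0},
  ],
)

```text
time: 40.5
tool_pos: [584.8, 97.3, 80.9]
tcp_rot: [3.141, 0.0, 3.027]
contact_force: [0.1, 0.3, -1.5]
grip_width: 13.7
finger_force: 30.0
```

Free entry. Go down to about 60.5, then release.

>>> jog_arm(
  targets=[
    {"xyz":[0,0,0.1],"spin":0},
    {"xyz":[0,0,0.08],"spin":0},
    {"xyz":[0,0,0.05],"spin":0},
    {"xyz":[0,0,0.03],"spin":0},
    {"xyz":[0,0,0],"spin":0},
    {"xyz":[0,0,0],"spin":0},
    {"xyz":[0,0,0],"spin":0},
    {"xyz":[0,0,0],"spin":0},
    {"xyz":[0,0,0],"spin":0},
    {"xyz":[0,0,0],"spin":0},
  ],
)

```text
time: 41.75
tool_pos: [584.8, 97.2, 60.9]
tcp_rot: [3.142, 0.001, 3.027]
contact_force: [-1.6, -0.8, 7.0]
grip_width: 13.4
finger_force: 30.0
```

>>> jog_arm(
  targets=[
    {"xyz":[0,0,0],"spin":0},
    {"xyz":[0,0,0],"spin":0},
    {"xyz":[0,0,0],"spin":0},
    {"xyz":[0,0,0],"spin":0},
    {"xyz":[0,0,-0.2],"spin":0},
    {"xyz":[0,0,-0.4],"spin":0},
    {"xyz":[0,0,-0.5],"spin":0},
    {"xyz":[0,0,-0.5],"spin":0},
    {"xyz":[0,0,-0.5],"spin":0},
    {"xyz":[0,0,-0.3],"spin":0},
  ],
  gripper=36,
)

```text
time: 43.0
tool_pos: [585.2, 97.4, 255.7]
tcp_rot: [3.141, 0.004, 3.027]
contact_force: [0.7, -1.2, 0.3]
grip_width: 33.0
finger_force: 0.0
```

```bash
python3 -c "
from h import *
go(404.3,260.3,240,np.pi-.330)"
```

```text
at [585.2  97.4 255.7] 3.027 spin 2.15 shift [2.799 1.194 0.196]
```

>>> jog_arm(
  targets=[
    {"xyz":[0,0,0],"spin":0.72},
    {"xyz":[0,0,0],"spin":0.72},
    {"xyz":[0,0,0],"spin":0.71},
    {"xyz":[0.4,0.17,0.03],"spin":0},
    {"xyz":[0.4,0.17,0.03],"spin":0},
    {"xyz":[0.4,0.17,0.03],"spin":0},
    {"xyz":[0.4,0.17,0.03],"spin":0},
    {"xyz":[0.4,0.17,0.03],"spin":0},
    {"xyz":[0.4,0.17,0.03],"spin":0},
    {"xyz":[0.4,0.174,0.02],"spin":0},
  ],
)

```text
time: 44.25
tool_pos: [402.9, 260.9, 237.1]
tcp_rot: [3.14, 0.001, 2.812]
contact_force: [0.1, 1.0, 0.1]
grip_width: 32.9
finger_force: 0.0
```

>>> jog_arm(
  targets=[
    {"xyz":[0,0,0],"spin":0},
    {"xyz":[0,0,0.4],"spin":0},
    {"xyz":[0,0,0.4],"spin":0},
    {"xyz":[0,0,0.4],"spin":0},
    {"xyz":[0,0,0.4],"spin":0},
    {"xyz":[0,0,0.4],"spin":0},
    {"xyz":[0,0,0.3],"spin":0},
    {"xyz":[0,0,0.1],"spin":0},
    {"xyz":[0,0,0],"spin":0},
    {"xyz":[0,0,0],"spin":0},
  ],
)

```text
time: 45.5
tool_pos: [404.6, 260.4, 45.1]
tcp_rot: [3.14, 0.001, 2.812]
contact_force: [-2.4, 0.4, 6.0]
grip_width: 33.1
finger_force: 3.7
```

>>> jog_arm(
  targets=[
    {"xyz":[0,0,0],"spin":0},
    {"xyz":[0,0,0],"spin":0},
    {"xyz":[0,0,0],"spin":0},
    {"xyz":[0,0,0],"spin":0},
    {"xyz":[0,0,0],"spin":0},
    {"xyz":[0,0,0],"spin":0},
    {"xyz":[0,0,0],"spin":0},
    {"xyz":[0,0,0],"spin":0},
    {"xyz":[0,0,0],"spin":0},
    {"xyz":[0,0,0],"spin":0},
  ],
  gripper=0,
)

```text
time: 46.75
tool_pos: [405.4, 260.7, 45.3]
tcp_rot: [3.139, 0.003, 2.812]
contact_force: [-0.1, 0.7, 7.3]
grip_width: 13.6
finger_force: 31.6
```

```bash
python3 -c "
from h import *
go(577.5,31.8,160,np.pi-.115)"
```

```text
at [405.4 260.7  45.3] 2.812 spin -2.15 shift [-2.465 -2.595 -1.433]
```

>>> jog_arm(
  targets=[
    {"xyz":[0,0,-0.2],"spin":0},
    {"xyz":[0,0,-0.4],"spin":0},
    {"xyz":[0,0,-0.4],"spin":0},
    {"xyz":[0,0,-0.4],"spin":0},
    {"xyz":[0,0,0],"spin":-0.72},
    {"xyz":[0,0,0],"spin":-0.72},
    {"xyz":[0,0,0],"spin":-0.71},
    {"xyz":[-0.2,-0.2,0],"spin":0},
    {"xyz":[-0.35,-0.37,0],"spin":0},
    {"xyz":[-0.35,-0.37,0],"spin":0},
  ],
)

```text
time: 48.0
tool_pos: [467.4, 176.2, 156.2]
tcp_rot: [-3.141, 0.0, 3.027]
contact_force: [0.3, 0.6, -1.0]
grip_width: 13.9
finger_force: 31.0
```

>>> jog_arm(
  targets=[
    {"xyz":[-0.35,-0.37,0],"spin":0},
    {"xyz":[-0.35,-0.37,0],"spin":0},
    {"xyz":[-0.35,-0.37,0],"spin":0},
    {"xyz":[-0.35,-0.37,0],"spin":0},
    {"xyz":[-0.17,-0.175,0],"spin":0},
    {"xyz":[0,0,0],"spin":0},
    {"xyz":[0,0,0.2],"spin":0},
    {"xyz":[0,0,0.2],"spin":0},
    {"xyz":[0,0,0],"spin":0},
    {"xyz":[0,0,0],"spin":0},
  ],
)

```text
time: 49.25
tool_pos: [576.2, 31.8, 123.9]
tcp_rot: [3.141, -0.0, 3.027]
contact_force: [0.9, 0.2, -1.2]
grip_width: 14.0
finger_force: 31.0
```

```bash
python3 -c "
from h import *
go(578,31.8,75,np.pi-.115)"
```

```text
at [576.2  31.8 123.9] 3.027 spin 0.01 shift [-0.022  0.002  0.611]
```

>>> jog_arm(
  targets=[
    {"xyz":[-0.022,0,0],"spin":0},
    {"xyz":[0,0,0.2],"spin":0},
    {"xyz":[0,0,0.2],"spin":0},
    {"xyz":[0,0,0.12],"spin":0},
    {"xyz":[0,0,0.09],"spin":0},
    {"xyz":[0,0,0],"spin":0},
    {"xyz":[0,0,0],"spin":0},
    {"xyz":[0,0,0],"spin":0},
    {"xyz":[0,0,0],"spin":0},
    {"xyz":[0,0,0],"spin":0},
  ],
)

```text
time: 50.5
tool_pos: [578.1, 31.2, 75.3]
tcp_rot: [3.142, 0.0, 3.027]
contact_force: [0.8, -0.1, -1.3]
grip_width: 14.0
finger_force: 31.0
```

>>> jog_arm(
  targets=[
    {"xyz":[0,0,0.1],"spin":0},
    {"xyz":[0,0,0.08],"spin":0},
    {"xyz":[0,0,0.04],"spin":0},
    {"xyz":[0,0,0.025],"spin":0},
    {"xyz":[0,0,0],"spin":0},
    {"xyz":[0,0,0],"spin":0},
    {"xyz":[0,0,0],"spin":0},
    {"xyz":[0,0,0],"spin":0},
    {"xyz":[0,0,0],"spin":0},
    {"xyz":[0,0,0],"spin":0},
  ],
)

```text
time: 51.75
tool_pos: [578.0, 31.2, 55.5]
tcp_rot: [3.142, -0.0, 3.027]
contact_force: [-0.4, 0.3, -0.8]
grip_width: 13.6
finger_force: 31.0
```

>>> jog_arm(
  targets=[
    {"xyz":[0,0,0],"spin":0},
    {"xyz":[0,0,0],"spin":0},
    {"xyz":[0,0,0],"spin":0},
    {"xyz":[0,0,0],"spin":0},
    {"xyz":[0,0,-0.2],"spin":0},
    {"xyz":[0,0,-0.4],"spin":0},
    {"xyz":[0,0,-0.5],"spin":0},
    {"xyz":[0,0,-0.5],"spin":0},
    {"xyz":[0,0,-0.5],"spin":0},
    {"xyz":[0,0,-0.3],"spin":0},
  ],
  gripper=36,
)

```text
time: 53.0
tool_pos: [578.5, 31.2, 251.3]
tcp_rot: [3.141, 0.004, 3.027]
contact_force: [0.3, 0.6, -0.1]
grip_width: 32.9
finger_force: 0.0
```

```bash
python3 -c "
from h import *
go(412.2,381.7,49,np.pi-.185)"
```

```text
at [578.5  31.2 251.3] 3.027 spin 0.7 shift [2.849 3.925 2.528]
```

>>> jog_arm(
  targets=[
    {"xyz":[0,0,0],"spin":0.7},
    {"xyz":[0.2,0.29,0],"spin":0},
    {"xyz":[0.35,0.48,0],"spin":0},
    {"xyz":[0.35,0.48,0],"spin":0},
    {"xyz":[0.35,0.48,0],"spin":0},
    {"xyz":[0.35,0.48,0],"spin":0},
    {"xyz":[0.35,0.48,0],"spin":0},
    {"xyz":[0.35,0.48,0],"spin":0},
    {"xyz":[0.35,0.48,0],"spin":0},
    {"xyz":[0.2,0.275,0],"spin":0},
  ],
)

```text
time: 54.25
tool_pos: [410.3, 383.6, 248.9]
tcp_rot: [3.14, 0.001, 2.959]
contact_force: [0.3, 0.3, 0.1]
grip_width: 32.8
finger_force: 0.0
```

```bash
python3 -c "
from h import *
go(412.2,381.7,49,np.pi-.185)"
```

```text
at [410.3 383.6 248.9] 2.959 spin 0.02 shift [-0.028 -0.019  2.499]
```

>>> jog_arm(
  targets=[
    {"xyz":[0,0,0],"spin":0},
    {"xyz":[0,0,0.4],"spin":0},
    {"xyz":[0,0,0.4],"spin":0},
    {"xyz":[0,0,0.4],"spin":0},
    {"xyz":[0,0,0.4],"spin":0},
    {"xyz":[0,0,0.4],"spin":0},
    {"xyz":[0,0,0.3],"spin":0},
    {"xyz":[0,0,0.2],"spin":0},
    {"xyz":[0,0,0],"spin":0},
    {"xyz":[0,0,0],"spin":0},
  ],
)

```text
time: 55.5
tool_pos: [412.3, 381.9, 48.6]
tcp_rot: [3.14, 0.001, 2.957]
contact_force: [-0.0, -0.5, 0.5]
grip_width: 33.5
finger_force: 0.0
```

>>> jog_arm(
  targets=[
    {"xyz":[0,0,0],"spin":0},
    {"xyz":[0,0,0],"spin":0},
    {"xyz":[0,0,0],"spin":0},
    {"xyz":[0,0,0],"spin":0},
    {"xyz":[0,0,0],"spin":0},
    {"xyz":[0,0,0],"spin":0},
    {"xyz":[0,0,0],"spin":0},
    {"xyz":[0,0,0],"spin":0},
    {"xyz":[0,0,0],"spin":0},
    {"xyz":[0,0,0],"spin":0},
  ],
  gripper=0,
)

```text
time: 56.75
tool_pos: [411.7, 381.9, 48.0]
tcp_rot: [3.141, 0.0, 2.957]
contact_force: [-0.8, -1.0, 5.8]
grip_width: 13.9
finger_force: 30.0
```

```bash
python3 -c "
from h import *
go(570.2,-33.8,160,np.pi-.115)"
```

```text
at [411.7 381.9  48. ] 2.957 spin -0.7 shift [-2.564 -4.934 -1.4  ]
```

>>> jog_arm(
  targets=[
    {"xyz":[0,0,-0.2],"spin":0},
    {"xyz":[0,0,-0.4],"spin":0},
    {"xyz":[0,0,-0.4],"spin":0},
    {"xyz":[0,0,-0.4],"spin":0},
    {"xyz":[0,0,0],"spin":-0.7},
    {"xyz":[-0.12,-0.23,0],"spin":0},
    {"xyz":[-0.24,-0.46,0],"spin":0},
    {"xyz":[-0.24,-0.46,0],"spin":0},
    {"xyz":[-0.24,-0.46,0],"spin":0},
    {"xyz":[-0.24,-0.46,0],"spin":0},
  ],
)

```text
time: 58.0
tool_pos: [478.5, 204.9, 159.3]
tcp_rot: [-3.141, -0.001, 3.025]
contact_force: [0.6, -0.6, -1.6]
grip_width: 14.1
finger_force: 30.0
```

>>> jog_arm(
  targets=[
    {"xyz":[-0.24,-0.46,0],"spin":0},
    {"xyz":[-0.24,-0.46,0],"spin":0},
    {"xyz":[-0.24,-0.46,0],"spin":0},
    {"xyz":[-0.24,-0.46,0],"spin":0},
    {"xyz":[-0.24,-0.46,0],"spin":0},
    {"xyz":[-0.24,-0.46,0],"spin":0},
    {"xyz":[-0.04,-0.1,0],"spin":0},
    {"xyz":[0,0,0.2],"spin":0},
    {"xyz":[0,0,0.2],"spin":0},
    {"xyz":[0,0,0],"spin":0},
  ],
)

```text
time: 59.25
tool_pos: [568.2, -32.2, 125.3]
tcp_rot: [3.141, -0.005, 3.028]
contact_force: [0.2, -0.0, -1.5]
grip_width: 13.4
finger_force: 30.0
```

```bash
python3 -c "
from h import *
go(570.2,-34.1,78,np.pi-.115)"
```

```text
at [568.2 -32.2 125.3] 3.028 spin 0.01 shift [-0.028 -0.02   0.592]
```

>>> jog_arm(
  targets=[
    {"xyz":[0,0,0],"spin":0},
    {"xyz":[0,0,0.2],"spin":0},
    {"xyz":[0,0,0.2],"spin":0},
    {"xyz":[0,0,0.12],"spin":0},
    {"xyz":[0,0,0.09],"spin":0},
    {"xyz":[0,0,0],"spin":0},
    {"xyz":[0,0,0],"spin":0},
    {"xyz":[0,0,0],"spin":0},
    {"xyz":[0,0,0],"spin":0},
    {"xyz":[0,0,0],"spin":0},
  ],
)

```text
time: 60.5
tool_pos: [569.9, -33.5, 78.9]
tcp_rot: [3.142, 0.0, 3.027]
contact_force: [0.7, 0.1, -1.3]
grip_width: 13.9
finger_force: 30.0
```

>>> jog_arm(
  targets=[
    {"xyz":[0,0,0.1],"spin":0},
    {"xyz":[0,0,0.08],"spin":0},
    {"xyz":[0,0,0.05],"spin":0},
    {"xyz":[0,0,0.03],"spin":0},
    {"xyz":[0,0,0],"spin":0},
    {"xyz":[0,0,0],"spin":0},
    {"xyz":[0,0,0],"spin":0},
    {"xyz":[0,0,0],"spin":0},
    {"xyz":[0,0,0],"spin":0},
    {"xyz":[0,0,0],"spin":0},
  ],
)

```text
time: 61.75
tool_pos: [570.0, -33.6, 58.0]
tcp_rot: [3.142, 0.0, 3.027]
contact_force: [0.5, 0.7, -0.7]
grip_width: 13.6
finger_force: 30.0
```

>>> jog_arm(
  targets=[
    {"xyz":[0,0,0],"spin":0},
    {"xyz":[0,0,0],"spin":0},
    {"xyz":[0,0,0],"spin":0},
    {"xyz":[0,0,0],"spin":0},
    {"xyz":[0,0,-0.2],"spin":0},
    {"xyz":[0,0,-0.4],"spin":0},
    {"xyz":[0,0,-0.5],"spin":0},
    {"xyz":[0,0,-0.5],"spin":0},
    {"xyz":[0,0,-0.5],"spin":0},
    {"xyz":[0,0,-0.3],"spin":0},
  ],
  gripper=36,
)

```text
time: 63.0
tool_pos: [570.3, -33.6, 253.6]
tcp_rot: [-3.141, 0.004, 3.027]
contact_force: [-0.1, -0.4, 0.3]
grip_width: 33.3
finger_force: 0.0
```

```bash
python3 -c "
from h import *
go(540,30,300,np.pi-.115)"
```

```text
at [570.3 -33.6 253.6] 3.027 spin 0.0 shift [ 0.468  0.746 -0.58 ]
```

>>> jog_arm(
  targets=[
    {"xyz":[0.23,0.25,-0.2],"spin":0},
    {"xyz":[0.23,0.25,-0.2],"spin":0},
    {"xyz":[0,0.25,-0.18],"spin":0},
    {"xyz":[0,0,0],"spin":0},
    {"xyz":[0,0,0],"spin":0},
    {"xyz":[0,0,0],"spin":0},
    {"xyz":[0,0,0],"spin":0},
    {"xyz":[0,0,0],"spin":0},
    {"xyz":[0,0,0],"spin":0},
    {"xyz":[0,0,0],"spin":0},
  ],
)

```text
time: 64.25
tool_pos: [540.2, 30.3, 296.3]
tcp_rot: [3.142, -0.0, 3.027]
contact_force: [0.2, 0.9, 0.6]
grip_width: 33.2
finger_force: 0.0
```

```bash
python3 -c "
from h import *
look('w8',(0,0,560,290),(800,414)); go(662.9,21.8,72,np.pi-.115)"
```

```text
[540.2  30.3 296.3]
at [540.2  30.3 296.3] 3.027 spin 0.0 shift [-1.536  0.071  2.804]
```

View pics/w8v.png

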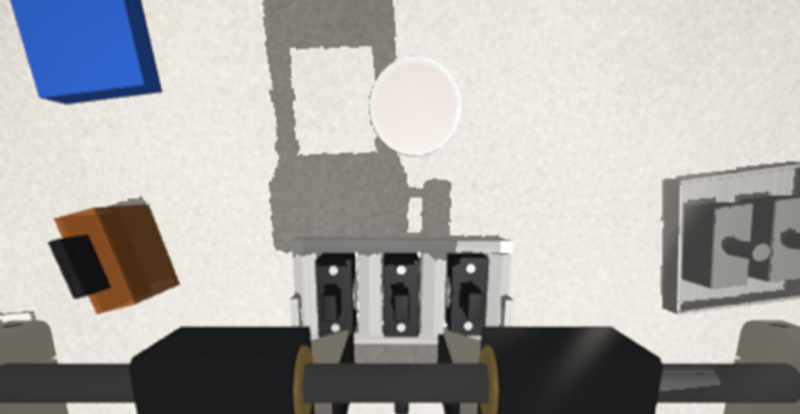

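>>> jog_arm(
  targets=[
    {"xyz":[-0.38,0.018,0.2],"spin":0},
    {"xyz":[-0.38,0.018,0.2],"spin":0},
    {"xyz":[-0.38,0.018,0.2],"spin":0},
    {"xyz":[-0.396,0.018,0.2],"spin":0},
    {"xyz":[0,0,0.4],"spin":0},
    {"xyz":[0,0,0.4],"spin":0},
    {"xyz":[0,0,0.4],"spin":0},
    {"xyz":[0,0,0.4],"spin":0},
    {"xyz":[0,0,0.4],"spin":0},
    {"xyz":[0,0,0],"spin":0},
  ],
)

```text
time: 65.55
tool_pos: [661.1, 22.1, 69.6]
tcp_rot: [-3.141, -0.006, 3.027]
contact_force: [0.3, 0.0, 0.2]
grip_width: 33.1
finger_force: 0.0
```

>>> jog_arm(
  targets=[
    {"xyz":[0,0,0],"spin":0},
    {"xyz":[0,0,0],"spin":0},
    {"xyz":[0,0,0],"spin":0},
    {"xyz":[0,0,0],"spin":0},
    {"xyz":[0,0,0],"spin":0},
    {"xyz":[0,0,0],"spin":0},
    {"xyz":[0,0,0],"spin":0},
    {"xyz":[0,0,0],"spin":0},
    {"xyz":[0,0,0],"spin":0},
    {"xyz":[0,0,0],"spin":0},
  ],
  gripper=0,
)

```text
time: 66.8
tool_pos: [663.8, 21.4, 74.1]
tcp_rot: [-3.141, 0.003, 3.026]
contact_force: [-0.5, -1.7, 5.9]
grip_width: 13.6
finger_force: 30.0
```

>>> jog_arm(
  targets=[
    {"xyz":[0.1,0,0],"spin":0},
    {"xyz":[0.1,0,0],"spin":0},
    {"xyz":[0.1,0,0],"spin":0},
    {"xyz":[0.1,0,0],"spin":0},
    {"xyz":[0.1,0,0],"spin":0},
    {"xyz":[0.1,0,0],"spin":0},
    {"xyz":[0.03,0,0],"spin":0},
    {"xyz":[0,0,0],"spin":0},
    {"xyz":[0,0,0],"spin":0},
    {"xyz":[0,0,0],"spin":0},
  ],
)

```text
time: 68.05
tool_pos: [614.2, 27.4, 74.1]
tcp_rot: [3.141, 0.004, 3.027]
contact_force: [1.1, -1.0, 7.0]
grip_width: 13.7
finger_force: 30.0
```

>>> jog_arm(
  targets=[
    {"xyz":[0.03,0,0],"spin":0},
    {"xyz":[0.02,0,0],"spin":0},
    {"xyz":[0,0,0],"spin":0},
    {"xyz":[0,0,0],"spin":0},
    {"xyz":[0,0,0],"spin":0},
    {"xyz":[0,0,0],"spin":0},
    {"xyz":[0,0,0],"spin":0},
    {"xyz":[0,0,0],"spin":0},
    {"xyz":[0,0,0],"spin":0},
    {"xyz":[0,0,0],"spin":0},
  ],
)

```text
time: 69.3
tool_pos: [614.0, 27.4, 74.1]
tcp_rot: [3.141, 0.012, 3.026]
contact_force: [14.0, -2.6, -2.4]
grip_width: 13.7
finger_force: 30.0
```

>>> jog_arm(
  targets=[
    {"xyz":[0,0,0],"spin":0},
    {"xyz":[0,0,0],"spin":0},
    {"xyz":[0,0,0],"spin":0},
    {"xyz":[0,0,0],"spin":0},
    {"xyz":[0,0,-0.2],"spin":0},
    {"xyz":[0,0,-0.4],"spin":0},
    {"xyz":[0,0,-0.5],"spin":0},
    {"xyz":[0,0,-0.5],"spin":0},
    {"xyz":[0,0,-0.5],"spin":0},
    {"xyz":[0,0,-0.5],"spin":0},
  ],
  gripper=36,
)

```text
time: 70.55
tool_pos: [608.6, 28.2, 283.1]
tcp_rot: [3.141, 0.001, 3.027]
contact_force: [0.6, 0.4, -0.3]
grip_width: 33.3
finger_force: 0.0
```

```bash
python3 - <<'E'
from h import *
S=bot.get_calibration('scene');D=bot.get_calibration('side');k=.7
for p in [(103,355),(143,452)]: print('S',onz(S,p[0]*k,p[1]*k,148).round())
for p in [(397,135),(484,138)]: print('D',onz(D,p[0]*k,p[1]*k,148).round())
c=json.load(open('w8.json'))
for p in [(50,240),(85,235),(108,285),(75,298)]: print('fin',onz(c,p[0]*k,p[1]*k,118).round(1))
go(480,-290,330,np.pi-.115)
E
```

```text
S [ 376. -405.]
S [ 578. -413.]
D [ 575. -397.]
D [ 365. -399.]
fin [ 481.6 -238.9]
fin [ 480.9 -210.1]
fin [ 522.5 -203.3]
fin [ 530.1 -233.3]
at [608.6  28.2 283.1] 3.027 spin 0.0 shift [ 1.14  -4.135 -0.586]
```

```bash
python3 -c "
from h import *
go(540,-310,320,np.pi)"
```

```text
at [608.6  28.2 283.1] 3.027 spin -1.15 shift [ 0.857 -4.227 -0.461]
```

>>> jog_arm(
  targets=[
    {"xyz":[0,0,-0.23],"spin":-0.6},
    {"xyz":[0,0,-0.23],"spin":-0.55},
    {"xyz":[0.1,-0.53,0],"spin":0},
    {"xyz":[0.1,-0.53,0],"spin":0},
    {"xyz":[0.1,-0.53,0],"spin":0},
    {"xyz":[0.1,-0.53,0],"spin":0},
    {"xyz":[0.1,-0.53,0],"spin":0},
    {"xyz":[0.1,-0.53,0],"spin":0},
    {"xyz":[0.1,-0.53,0],"spin":0},
    {"xyz":[0.15,-0.52,0],"spin":0},
  ],
)

```text
time: 71.8
tool_pos: [540.4, -311.5, 318.4]
tcp_rot: [-3.141, 0.001, -3.141]
contact_force: [0.2, 0.4, -0.6]
grip_width: 33.0
finger_force: 0.0
```

>>> jog_arm(
  targets=[
    {"xyz":[0,0,0],"spin":0},
    {"xyz":[0,0,0],"spin":0},
    {"xyz":[0,0,0],"spin":0},
    {"xyz":[0,0,0],"spin":0},
    {"xyz":[0,0,0],"spin":0},
    {"xyz":[0,0,0],"spin":0},
    {"xyz":[0,0,0],"spin":0},
    {"xyz":[0,0,0],"spin":0},
    {"xyz":[0,0,0],"spin":0},
    {"xyz":[0,0,0],"spin":0},
  ],
)

```text
time: 73.05
tool_pos: [540.9, -310.3, 317.1]
tcp_rot: [3.141, 0.0, -3.141]
contact_force: [0.5, 0.1, 0.3]
grip_width: 33.1
finger_force: 0.0
```

```bash
python3 -c "
from h import *
look('w9',(120,0,440,240),(800,600))"
```

```text
[ 540.9 -310.3  317.1]
```

View pics/w9v.png

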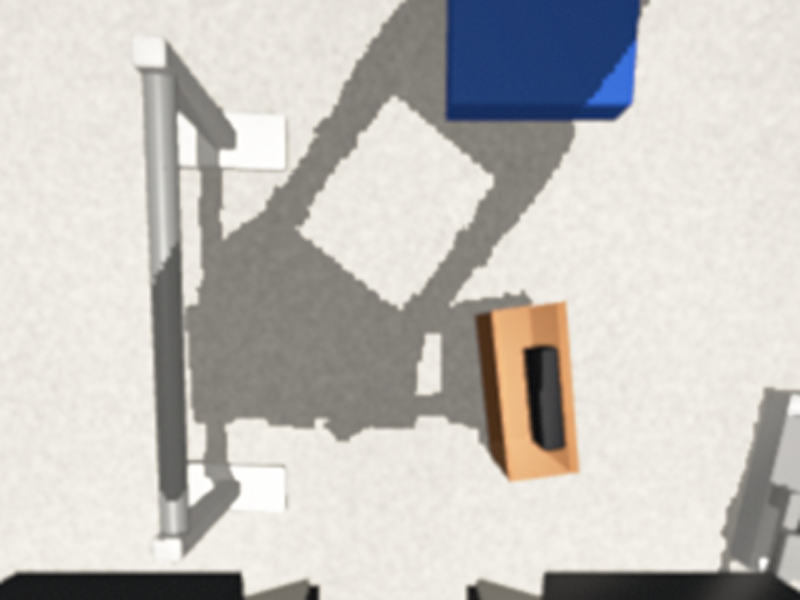

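```bash
python3 - <<'E'
from h import *
c=json.load(open('w9.json'))
def q(n,u,v,z):
    w=onz(c,120+u/2.5,v/2.5,z); print(n,w.round(1)); return w
q('fin',549,398,118);a=q('f1',544,347,118);b=q('f2',553,449,118);print(np.arctan2(*(b-a)[::-1]))
q('plate',536,391,84)
a=q('pR1',566,302,84);b=q('pR2',578,470,84);print(np.arctan2(*(b-a)[::-1]));
a=q('pL1',490,312,84);b=q('pL2',510,480,84);print(np.arctan2(*(b-a)[::-1]));
a=q('bar1',159,80,133);b=q('bar2',174,520,133);print(np.arctan2(*(b-a)[::-1]))
a=q('cap1',150,53,148);b=q('cap2',170,547,148)
E
```

```text
fin [ 505.4 -234.6]
f1 [ 481.6 -238.2]
f2 [ 530.  -231.4]
0.13981619295910086
plate [ 504.7 -234.4]
pR1 [ 459.9 -221.2]
pR2 [ 546.7 -209.8]
0.13099694687955177
pL1 [ 464.9 -259.8]
pL2 [ 552.2 -246.1]
0.15477159298302462
bar1 [ 373.1 -406.8]
bar2 [ 561.9 -413.9]
-0.03777680733993179
cap1 [ 368.  -405.4]
cap2 [ 570.9 -412.1]
```

```bash
python3 -c "
from h import *
go(505,-234.2,89,np.pi+.14)"
```

```text
at [ 540.9 -310.3  317.1] -3.141 spin -1.4 shift [0.312 1.005 2.851]
```

>>> jog_arm(
  targets=[
    {"xyz":[0,0,0.1],"spin":-0.7},
    {"xyz":[0,0,0.15],"spin":-0.7},
    {"xyz":[0.1,0.335,0.2],"spin":0},
    {"xyz":[0.106,0.335,0.2],"spin":0},
    {"xyz":[0.106,0.335,0.2],"spin":0},
    {"xyz":[0,0,0.4],"spin":0},
    {"xyz":[0,0,0.4],"spin":0},
    {"xyz":[0,0,0.4],"spin":0},
    {"xyz":[0,0,0.4],"spin":0},
    {"xyz":[0,0,0],"spin":0},
  ],
)

```text
time: 74.35
tool_pos: [503.7, -233.3, 119.1]
tcp_rot: [3.138, -0.004, -3.001]
contact_force: [0.8, -0.1, 0.3]
grip_width: 33.1
finger_force: 0.0
```

>>> jog_arm(
  targets=[
    {"xyz":[0,0,0.2],"spin":0},
    {"xyz":[0,0,0.15],"spin":0},
    {"xyz":[0,0,0.05],"spin":0},
    {"xyz":[0,0,0],"spin":0},
    {"xyz":[0,0,0],"spin":0},
    {"xyz":[0,0,0],"spin":0},
    {"xyz":[0,0,0],"spin":0},
    {"xyz":[0,0,0],"spin":0},
    {"xyz":[0,0,0],"spin":0},
    {"xyz":[0,0,0],"spin":0},
  ],
)

```text
time: 75.6
tool_pos: [505.0, -234.2, 89.1]
tcp_rot: [3.142, 0.0, -3.001]
contact_force: [-0.4, 0.6, -0.0]
grip_width: 32.6
finger_force: 0.0
```

>>> jog_arm(
  targets=[
    {"xyz":[0,0,0],"spin":0},
    {"xyz":[0,0,0],"spin":0},
    {"xyz":[0,0,0],"spin":0},
    {"xyz":[0,0,0],"spin":0},
    {"xyz":[0,0,0],"spin":0},
    {"xyz":[0,0,0],"spin":0},
    {"xyz":[0,0,0],"spin":0},
    {"xyz":[0,0,0],"spin":0},
    {"xyz":[0,0,0],"spin":0},
    {"xyz":[0,0,0],"spin":0},
  ],
  gripper=0,
)

```text
time: 76.85
tool_pos: [505.0, -234.1, 89.1]
tcp_rot: [3.142, 0.0, -3.001]
contact_force: [-0.4, 0.2, -2.2]
grip_width: 12.1
finger_force: 30.0
```

```bash
python3 -c "
from h import *
go(470,-411,265,np.pi-.037)"
```

```text
at [ 505.  -234.1   89.1] -3.001 spin 1.77 shift [ 0.355 -2.226 -2.199]
```

>>> jog_arm(
  targets=[
    {"xyz":[0,0,-0.2],"spin":0},
    {"xyz":[0,0,-0.4],"spin":0},
    {"xyz":[0,0,-0.4],"spin":0},
    {"xyz":[0,0,-0.4],"spin":0},
    {"xyz":[0,0,-0.4],"spin":0},
    {"xyz":[0,0,-0.4],"spin":0},
    {"xyz":[0,0,0],"spin":0.6},
    {"xyz":[0,0,0],"spin":0.6},
    {"xyz":[0,0,0],"spin":0.57},
    {"xyz":[0,0,0],"spin":0},
  ],
)

```text
time: 78.1
tool_pos: [504.9, -234.1, 266.2]
tcp_rot: [-3.141, 0.001, 3.105]
contact_force: [-0.2, -0.3, -1.9]
grip_width: 11.9
finger_force: 30.0
```

>>> jog_arm(
  targets=[
    {"xyz":[0.05,-0.22,0],"spin":0},
    {"xyz":[0.06,-0.4,0],"spin":0},
    {"xyz":[0.06,-0.4,0],"spin":0},
    {"xyz":[0.06,-0.4,0],"spin":0},
    {"xyz":[0.06,-0.4,0],"spin":0},
    {"xyz":[0.06,-0.3,0],"spin":0},
    {"xyz":[0,-0.1,0],"spin":0},
    {"xyz":[0,0,0],"spin":0},
    {"xyz":[0,0,0],"spin":0},
    {"xyz":[0,0,0],"spin":0},
  ],
)

```text
time: 79.35
tool_pos: [470.9, -409.7, 265.3]
tcp_rot: [3.141, 0.0, 3.106]
contact_force: [0.3, 0.4, -1.9]
grip_width: 11.7
finger_force: 30.0
```

```bash
python3 -c "
from h import *
go(470,-411,265,np.pi-.037); look('wa',(120,0,440,240),(800,600))"
```

```text
at [ 470.9 -409.7  265.3] 3.106 spin 0.02 shift [ 0.01  -0.017  0.004]
[ 470.8 -409.8  265.3]
```

View pics/wav.png

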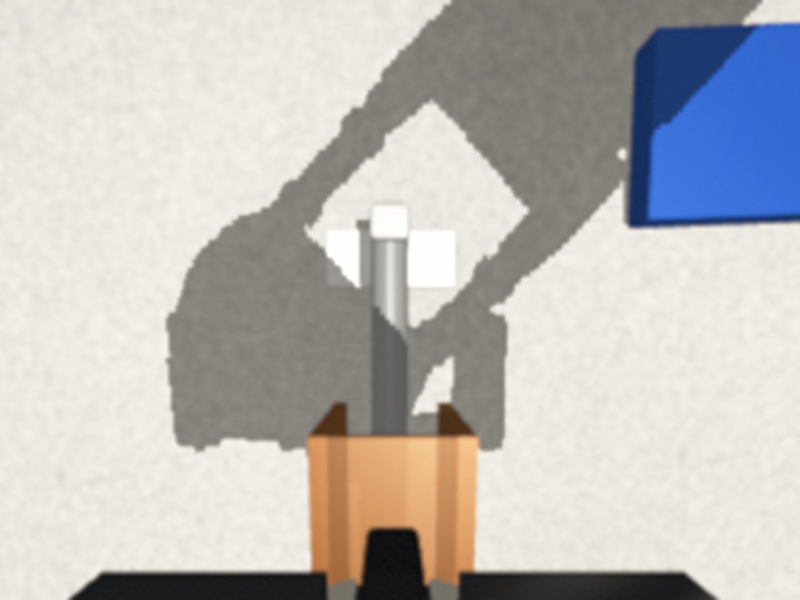

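>>> jog_arm(
  targets=[
    {"xyz":[0,0,0.2],"spin":0},
    {"xyz":[0,0,0.25],"spin":0},
    {"xyz":[0,0,0.25],"spin":0},
    {"xyz":[0,0,0.25],"spin":0},
    {"xyz":[0,0,0.25],"spin":0},
    {"xyz":[0,0,0.15],"spin":0},
    {"xyz":[0,0,0.06],"spin":0},
    {"xyz":[0,0,0.03],"spin":0},
    {"xyz":[0,0,0],"spin":0},
    {"xyz":[0,0,0],"spin":0},
  ],
)

```text
time: 80.65
tool_pos: [470.7, -410.8, 150.4]
tcp_rot: [-3.141, 0.001, 3.105]
contact_force: [-0.4, 0.2, -1.8]
grip_width: 11.9
finger_force: 30.0
```

>>> jog_arm(
  targets=[
    {"xyz":[0,0,0.02],"spin":0},
    {"xyz":[0,0,0.01],"spin":0},
    {"xyz":[0,0,0],"spin":0},
    {"xyz":[0,0,0],"spin":0},
    {"xyz":[0,0,0],"spin":0},
    {"xyz":[0,0,0],"spin":0},
    {"xyz":[0,0,0],"spin":0},
    {"xyz":[0,0,0],"spin":0},
    {"xyz":[0,0,0],"spin":0},
    {"xyz":[0,0,0],"spin":0},
  ],
)

```text
time: 81.9
tool_pos: [470.7, -410.8, 148.9]
tcp_rot: [-3.14, 0.001, 3.105]
contact_force: [-1.1, 0.9, 5.2]
grip_width: 11.7
finger_force: 30.0
```

>>> jog_arm(
  targets=[
    {"xyz":[0,0,0],"spin":0},
    {"xyz":[0,0,0],"spin":0},
    {"xyz":[0,0,0],"spin":0},
    {"xyz":[0,0,0],"spin":0},
    {"xyz":[0,0,-0.1],"spin":0},
    {"xyz":[0,0,-0.2],"spin":0},
    {"xyz":[0,0,-0.4],"spin":0},
    {"xyz":[0,0,-0.4],"spin":0},
    {"xyz":[0,0,-0.4],"spin":0},
    {"xyz":[0,0,-0.4],"spin":0},
  ],
  gripper=36,
)

```text
time: 83.15
tool_pos: [470.5, -410.6, 302.2]
tcp_rot: [-3.14, 0.001, 3.105]
contact_force: [-0.1, 0.1, -0.3]
grip_width: 33.1
finger_force: 0.0
```

>>> jog_arm(
  targets=[
    {"xyz":[0.3,0,0],"spin":0},
    {"xyz":[0.3,0,0],"spin":0},
    {"xyz":[0,0,0],"spin":0},
    {"xyz":[0,0,0],"spin":0},
    {"xyz":[0,0,0],"spin":0},
    {"xyz":[0,0,0],"spin":0},
    {"xyz":[0,0,0],"spin":0},
    {"xyz":[0,0,0],"spin":0},
    {"xyz":[0,0,0],"spin":0},
    {"xyz":[0,0,0],"spin":0},
  ],
)

```text
time: 84.4
tool_pos: [422.5, -408.9, 299.5]
tcp_rot: [3.142, 0.0, 3.105]
contact_force: [0.4, -0.2, -0.4]
grip_width: 33.0
finger_force: 0.0
```

```bash
python3 -c "
from h import *
s=bot.capture('scene');d=bot.capture('side');
a=cv2.resize(s[140:420,50:420],(800,605))[:600]
w=bot.capture('wrist')
o=np.hstack([cv2.resize(s[200:360,50:400],(400,183)),cv2.resize(d[60:330,180:380],(400,540))[:183]])
top=np.hstack([cv2.resize(s[190:360,50:350],(530,300)),cv2.resize(d[80:180,240:360],(270,300))])
bot_=np.hstack([cv2.resize(w,(400,300)),cv2.resize(d[160:370,190:370],(400,300))])
cv2.imwrite('pics/fin.png',cv2.convertScaleAbs(np.vstack([top,bot_]),alpha=1.2))"
```

```text
(no output)
```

View pics/fin.png

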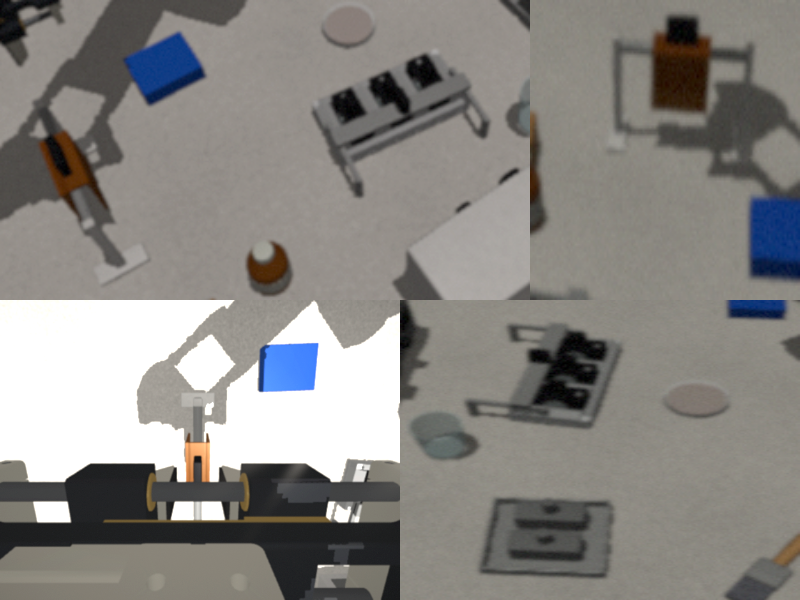

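The composite shows the shield hanging level over the bar, the gate home over three seated cassettes, and both blanks upright in the tray.

```bash
python3 -c "
from h import *
print(bot.close_job())"
```

```text
the job is handed in; nothing more can be done
None
```

Job handed in at about 85 s of the 210 s allowed, with no verdict returned: gate home over all three seated cassettes, both blanks upright in the tray, shield hanging level on the bar, arm clear; one cassette was knocked aside mid-run, so I re-measured it before picking it up.

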